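# Load the autosampler

## Robot

A 6-joint arm with a two-finger parallel gripper is mounted at the origin on the work surface. World frame = base frame: x ahead of the robot, y to its left, z up, the work surface at z = 0. Lengths are in m, angles in degrees, forces in N, time in s.
With the tool pointing down it reaches from about 0.4 to 0.825 m from the base axis. Payload 7 kg.
Tool frame: the origin (TCP) lies at the centre of the arm's flange, where the gripper is bolted on; the fingertips stand 178 mm ahead of it and the grasp point (between the pads) lies 159 mm ahead of it; z points along the fingers, y is the line along which they close (so a half turn about z gives the same grasp; the last joint's range is limited). The gripper opens to 88 mm and grips with 3 to 60 N. Pads are 19 mm wide; open, the fingers measure 130 mm over their backs; the gripper's body (78 mm by 193 mm) begins 47 mm behind the grasp point.
Start: joints at [-53.337, 20.546, 0.682, 0, -70.136, -16.507], TCP at [0.233, -0.634, 0.405] pointing down, gripper open.
Joint ranges: [-176.03, 176.03], [-82.01, 121.73], [-58.28, 71.71], [-173.87, 95.51], [-174.79, -0.11], [-173.66, 173.66]. Speed limits (degrees/s): [136.94, 136.94, 172.46, 180, 180, 180].

## Interface

Orientations are given as [roll, pitch, yaw] about the fixed x, y, z axes, in that order (R = Rz(yaw) Ry(pitch) Rx(roll)).
In Python, from plant import telemetry, snapshot, workorder, nets gives the robot as it stands.
- The arm moves only by the shell command python3 -m creep 'ROWS'. ROWS is JSON, a list that holds one entry, the list of rows, each a list of 5 numbers: the shift along the tool's x, y, z normalised to -1 to 1, where 1 is 0.2 m, then the turn about the tool's z normalised to -1 to 1, where 1 is pi/2 rad, then the opening, from 0 (shut) to 1 (fully open). In form: [[[x, y, z, spin, hand], ...]]. A call has 1 to 8 rows; each row shifts and turns the commanded pose from where the row before left it, along the tool's axes as they then stand; what a row does not reach is not made up. A row lasts 1/12 s, in which the tool goes at most 41.7 mm and 7.16 degrees, less where a joint would pass 70% of its speed; a pose out of reach is approached as far as the arm can. A call with a number of a shift or a turn outside -1 to 1 is refused whole. A call with a gripper value outside its range is refused whole. The fingers move at their own pace and stop on an object; the grip force is fixed at half the most. Time passes only in rows, so rows that do not move let the fingers close. It gives the time, the measured TCP pose, the force, the opening and the grip force at its end, in the units of the state.
- telemetry.get_obs(): the state, without advancing time (a new reading comes with each control period).
- snapshot(name): name is "side" or "top"; returns a dict with "frame" (480x640x3 uint8, red, green, blue), "fx", "fy", "cx", "cy" (pixels), "k1" (the pictures are not rectified: a ray, as slopes to the right and down, at radius r is drawn at 1 + k1 r^2 times it, then the intrinsics apply), "rvec" (rotation vector, rad) and "tvec" (3), from world to camera coordinates, as OpenCV has them. Camera axes: x right, y down, z forward; pixel columns grow to the right and rows downward; lengths in m; the calibration is good to about 2 mm. A picture is of the moment at which its call begins. There is no depth.
- workorder.close_job(): hands the job in; it is judged then, once.
Trained networks look in a picture, given as the dict that the camera call returned (one of the last four; its "shot" number tells which), for a name from the list of things; names that differ only in an ending like _2 or _b are one class to them, and where a whole thing is asked for, a point or a joint stands for the part that bears it (a point fixed in the world has none). Each returns a list of dicts, best first, with "confidence" (0 to 1); they miss things now and then, are a little off and sometimes report something else, mostly with a low value. They report only what shows in the picture. A call takes as long as a camera call. They do not tell look-alikes from the thing itself.
- nets.find_in(picture, query): "uv" ([column, row] in pixels, amid what is visible of it).
- nets.masks_of(picture, query): "region" (480x640 bool, what is visible of it) and "uv" ([column, row] in pixels, amid what is visible of it).
- nets.landmark_of(picture, query): "uv" ([column, row] in pixels: a listed point, or the origin of a listed thing).
The state is a dict: "clock": time; "joint_pos": joint angles; "qvel": joint speeds; "tau": joint torques, N m; "tool_pos": TCP position; "orientation": TCP orientation; "force": force on the tool from outside, world axes, zero at the start; "moment": the same for the moment, N m; "opening": finger opening in m; "gripper_force": force on a finger pad.
Only numpy, scipy, OpenCV 4.12 (cv2) and the standard library are available. Lean on these libraries where they do the work, as an engineer would, in place of code of your own. Each camera call takes 0.05 s, during which the arm holds its last target. There are 200 camera calls.

## Task

Set up the autosampler: draw the orange transit pin out of the middle of the deck and park it hanging upright in the yellow-marked notch at the deck's side, then seat the empty bottle rack flat on the deck's two alignment pegs. Stand every sample bottle that is on the bench upright in the rack pocket of its own colour, right down on the pocket floor, and only when all are in push the green start button fully down and let go. Leave the wash bottle, beaker and amber jar alone.

Things in the scene. Friction and masses are not known exactly. Their poses are not given: they have to be found in the camera images.
- deck: autosampler deck, fixed: white block 210 (x) x 190 (y) x 45 mm high, grey wing of the same height along its +y side (y +95 to +160 mm). Origin: centre of the white block's underside (wing not counted). In the middle of its top a bore 16 mm wide, 40 mm deep; at x 0, y +64 and -64 mm two upright steel pegs, 14 mm in diameter, 26 mm tall, tips tapered. The wing carries notch and button.
- seat (a point): centre of the white block's top face, between the two pegs, where the centre of the rack's underside must come; z up. The bore's mouth is at this same point. Axes as the deck's.
- pin: transit pin, 0.1 kg, 84 mm: steel shank 14 mm in diameter, 38 mm long; then a steel collar 34 mm wide, 6 mm thick; then an upright orange grip 20 mm in diameter, 40 mm tall. Origin: centre of the shank's lower end, z towards the grip. Starts in the bore in the middle of the deck, collar on the deck's top (the rack cannot be seated while it is there).
- notch (a point): parking notch: U-slot 18 mm wide cut through the wing's full height, open at the wing's outer (+y) side, a yellow line on each side. Point in the slot at the wing's top: deck x +45, y +134, z +45 mm; closed end 19 mm to its -y, mouth 26 mm to its +y. A parked pin hangs upright, collar on the wing, its origin 38 mm below this point; it can be lowered in from above. Axes as the deck's.
- rack: grey bottle rack, loose, about 0.35 kg: plate 188 (x) x 172 (y) x 12 mm with two 17 mm peg holes through it at x 0, y +64 and -64 mm, four square pockets (64 mm inside, walls 25 mm above the plate) with coloured floors and strips, upright black tab in the middle. Origin: centre of its underside, z up. Fits on the deck's pegs either way round; seated, its underside lies on the deck's top.
- handle (a point): on the rack's handle tab, 75 mm above the rack's underside and 17 mm below the tab's top. The tab is 30 mm long (rack x), 14 mm thick (rack y), so it is gripped across rack y; its top is 92 mm above the rack's underside.
- start (a joint): travel of the green start button, m: 0 at rest, 0.006 fully down; a spring returns it (about 5 N fully down)
- start_top (a point): centre of the top of the green start button (34 mm wide), on the deck's wing at deck x -50, y +130 mm; pressed straight down
- wash_bottle: bystander, white bottle with red cap, 72 mm wide, 160 mm tall, origin under its centre
- beaker: bystander, glass beaker, 72 mm wide, 85 mm tall, origin under its centre
- acid_bottle: bystander, amber jar with black lid, 84 mm wide, 130 mm tall, origin under its centre
- bottle_red: sample bottle with red cap and red band, round, 76 mm tall: weighted steel foot 18 mm high and white body up to 58 mm, both 56 mm in diameter, cap 53 mm wide and 18 mm high; about 0.2 kg, hard to tip, stands upright on the bench; origin: centre of its underside. May be absent (None).
- slot_red (a point): centre of the floor of the red pocket of the rack (rack x +58, y +50 mm, 12 mm above the rack's underside); moves with the rack
- bottle_blue: sample bottle with blue cap and blue band, round, 76 mm tall: weighted steel foot 18 mm high and white body up to 58 mm, both 56 mm in diameter, cap 53 mm wide and 18 mm high; about 0.2 kg, hard to tip, stands upright on the bench; origin: centre of its underside. May be absent (None).
- slot_blue (a point): centre of the floor of the blue pocket of the rack (rack x +58, y -50 mm, 12 mm above the rack's underside); moves with the rack
- bottle_green: sample bottle with green cap and green band, round, 76 mm tall: weighted steel foot 18 mm high and white body up to 58 mm, both 56 mm in diameter, cap 53 mm wide and 18 mm high; about 0.2 kg, hard to tip, stands upright on the bench; origin: centre of its underside. May be absent (None).
- slot_green (a point): centre of the floor of the green pocket of the rack (rack x -58, y +50 mm, 12 mm above the rack's underside); moves with the rack
- bottle_yellow: sample bottle with yellow cap and yellow band, round, 76 mm tall: weighted steel foot 18 mm high and white body up to 58 mm, both 56 mm in diameter, cap 53 mm wide and 18 mm high; about 0.2 kg, hard to tip, stands upright on the bench; origin: centre of its underside. May be absent (None).
- slot_yellow (a point): centre of the floor of the yellow pocket of the rack (rack x -58, y -50 mm, 12 mm above the rack's underside); moves with the rack
Mind the look-alikes: they are no part of the job. What is shaped like the bottle_green but pink or purple is not meant. There is more than one size of the pin; the one meant has the size given above.

How it is judged (in metres and radians):
On the way, in this order (a step that is already met when the one before it is completed fails the run):
1. the pin hangs parked in the notch (horizontal distance between pin and notch below 0.02 m and z of pin in the frame of notch between -0.043 and -0.033 m and angle between pin's own z axis and vertical below 0.15 rad), for 0.2 s.
2. the rack is seated on the pegs (horizontal distance between rack and seat below 0.005 m and z of rack in the frame of seat between -0.003 and 0.004 m and angle between rack's own z axis and vertical below 0.04 rad and angle between the x axis of rack and the x axis of deck, either way round below 0.06 rad), for 0.2 s.
3. every bottle stands in the pocket of its colour (horizontal distance between bottle_red and slot_red below 0.012 m and z of bottle_red in the frame of slot_red between -0.004 and 0.006 m and angle between each of bottle_red, bottle_blue, bottle_green, bottle_yellow's own z axis and vertical below 0.12 rad and horizontal distance between bottle_blue and slot_blue below 0.012 m and z of bottle_blue in the frame of slot_blue between -0.004 and 0.006 m and horizontal distance between bottle_green and slot_green below 0.012 m and z of bottle_green in the frame of slot_green between -0.004 and 0.006 m and horizontal distance between bottle_yellow and slot_yellow below 0.012 m and z of bottle_yellow in the frame of slot_yellow between -0.004 and 0.006 m), for 0.2 s.
4. the start button is pushed down (value of joint start above 0.0045 m), for 0.05 s.
At the end, for the whole second after the job is handed in: pin hung upright in the notch (20 mm, collar down within 5 mm); rack flat on the deck (4 mm), within 5 mm and 0.06 rad of its seat; each bottle present upright (0.12 rad) on the floor of its colour's pocket (12 mm, 6 mm high); button released; all at rest (all of step 1 and all of step 2 and all of step 3 and value of joint start below 0.002 m and linear speed of each of pin, rack, bottle_red, bottle_blue, bottle_green, bottle_yellow below 0.03 m/s); the robot touches nothing.
It fails at once if a bystander is moved by more than 3 cm (distance of any of wash_bottle, beaker, acid_bottle from where it was at the start of the episode above 0.03 m).
Of bottle_red, bottle_blue, bottle_green, bottle_yellow only 2 to 4 are there at a start; the rules pass over those that are not, and their reading is None.
At some moment in a run one of bottle_red, bottle_blue, bottle_green, bottle_yellow may be knocked a few centimetres aside while the robot is not near it.
Once in a run the grip may slacken for a moment while it holds something.
It also fails if it takes over 210 s, if anything falls off the work surface, if the arm or the gripper's body presses on something with over 40 N, if the wrist force passes 120 N, or if a joint passes its speed limit or range.

## Working session

There is one attempt and no reset: what is moved stays moved. The work goes in short steps, Python scripts to look and compute and a shell command to move; the robot and the scene stay as the last step left them, time stands still between calls to the robot, and variables do not carry over. Pictures are saved under pics/ and viewed, at most 14 in all, crops included, and the job is handed in when it is done.

```bash
ls; mkdir -p pics; cat > h.py <<'E'
import numpy as np, cv2
from plant import telemetry, snapshot, workorder, nets
from scipy.spatial.transform import Rotation as R
def ray(p,uv):
    x=(uv[0]-p["cx"])/p["fx"]; y=(uv[1]-p["cy"])/p["fy"]; k=p["k1"]
    rd=np.hypot(x,y); r=rd
    for _ in range(30): r=rd/(1+k*r*r)
    s=r/rd if rd>0 else 1
    M=cv2.Rodrigues(np.array(p["rvec"],float))[0]; t=np.array(p["tvec"],float).ravel()
    d=M.T@np.array([x*s,y*s,1]); return -M.T@t, d/np.linalg.norm(d)
def atz(p,uv,z):
    o,d=ray(p,uv); return o+d*(z-o[2])/d[2]
def tri(p1,u1,p2,u2):
    a,d=ray(p1,u1); b,e=ray(p2,u2)
    s=np.linalg.lstsq(np.c_[d,-e],b-a,rcond=None)[0]
    P=a+d*s[0]; Q=b+e*s[1]; return (P+Q)/2, np.linalg.norm(P-Q)
def proj(p,X):
    M=cv2.Rodrigues(np.array(p["rvec"],float))[0]; c=M@np.asarray(X,float)+np.array(p["tvec"],float).ravel()
    x,y=c[:2]/c[2]; f=1+p["k1"]*(x*x+y*y); return np.array([p["cx"]+p["fx"]*x*f,p["cy"]+p["fy"]*y*f])
def save(p,n): cv2.imwrite(f"pics/{n}.png",p["frame"][:,:,::-1])
def st():
    o=telemetry.get_obs(); print({k:np.round(o[k],4).tolist() for k in ["clock","tool_pos","orientation","force","opening","gripper_force","joint_pos"]}); return o
def plan(x,y,z=None,yaw=None):
    """print shift units in the tool frame (tool down) from measured pose to target TCP x,y,z; yaw = wanted dir of tool y (deg, mod 180)"""
    o=telemetry.get_obs(); M=R.from_euler("xyz",o["orientation"],degrees=True).as_matrix()
    p=np.array(o["tool_pos"]); d=np.array([x,y,p[2] if z is None else z])-p
    print("pos",p.round(4),"tooly dir",round(np.degrees(np.arctan2(M[1,1],M[0,1])),2),"units",(M.T@d/0.2).round(4), "mm",(M.T@d*1e3).round(1))
    if yaw is not None:
        c=np.degrees(np.arctan2(M[1,1],M[0,1])); w=(yaw-c+90)%180-90
        print("world turn",round(w,2),"spin units (tool z down)",round(-w/90,4),"n rows",abs(w)/7.16)
E
cat > look.py <<'E'
from h import *
import sys
T=snapshot("top");S=snapshot("side")
n=sys.argv[1]; save(T,n+"_top"); save(S,n+"_side")
for k in "T","S":
    p=eval(k); o,_=ray(p,(320,240)); print(k,"cam",o.round(3),p["fx"],p["k1"])
st()
for q in "pin seat notch rack handle start_top wash_bottle beaker acid_bottle bottle_red bottle_blue bottle_green bottle_yellow".split():
    a=nets.landmark_of(T,q); b=nets.landmark_of(S,q)
    print(q,"T",[(np.round(i["uv"],1).tolist(),round(i["confidence"],2)) for i in a][:4],"S",[(np.round(i["uv"],1).tolist(),round(i["confidence"],2)) for i in b][:4])
    for i in a[:3]:
        for j in b[:3]:
            P,e=tri(T,i["uv"],S,j["uv"])
            if e<.012: print("    ",P.round(4),"err",round(e,4))
E
python3 look.py a
```

```text
pics
T cam [0.413 0.007 1.592] 587.8085891966774 -0.10790202721742928
S cam [-0.197  0.74   0.675] 492.1823678086949 0.04815920416440983
{'clock': 0.1, 'tool_pos': [0.2325, -0.6335, 0.4038], 'orientation': [179.9165, -0.0074, -159.8511], 'force': [0.6707, -0.1602, -0.0098], 'opening': 0.0877, 'gripper_force': 0.0, 'joint_pos': [-53.3381, 20.5859, 0.6397, -0.0177, -70.1359, -16.5069]}
pin T [([221.6, 203.3], 0.64), ([249.4, 265.1], 0.5), ([351.4, 239.4], 0.16)] S [([284.5, 294.0], 0.84), ([212.9, 274.4], 0.67)]
     [0.6875 0.2716 0.0098] err 0.0035
     [0.5161 0.1977 0.0028] err 0.0003
seat T [([452.5, 187.2], 0.68), ([250.4, 267.0], 0.67)] S [([283.4, 293.0], 0.63), ([285.9, 283.1], 0.6)]
     [0.5134 0.1976 0.0067] err 0.0084
     [0.5105 0.1931 0.0331] err 0.0047
notch T [([194.5, 261.4], 0.85), ([367.5, 212.8], 0.47)] S [([286.9, 294.4], 0.73), ([229.8, 302.2], 0.63), ([347.8, 200.6], 0.49)]
     [0.5249 0.3346 0.0522] err 0.0049
     [ 0.6347 -0.1241  0.081 ] err 0.0101
rack T [] S [([349.7, 225.1], 0.89)]
handle T [([374.0, 212.8], 0.82)] S [([346.1, 199.4], 0.8)]
     [ 0.640
[... 383 characters left out ...]
  -0.353   0.0013] err 0.0018
acid_bottle T [([168.7, 333.4], 0.84), ([349.2, 192.8], 0.7)] S [([248.0, 390.2], 0.86)]
     [0.3399 0.4213 0.0098] err 0.008
bottle_red T [] S []
bottle_blue T [] S [([459.1, 221.5], 0.28)]
bottle_green T [([445.2, 243.5], 0.9), ([479.7, 249.4], 0.75), ([413.0, 275.3], 0.7)] S [([414.6, 217.1], 0.88), ([416.6, 228.3], 0.85), ([439.9, 197.4], 0.69)]
     [ 0.5625 -0.3445 -0.0289] err 0.0012
     [ 0.564  -0.3559 -0.0726] err 0.0077
     [ 0.5387 -0.4302  0.0142] err 0.004
     [ 0.4785 -0.2351  0.0449] err 0.011
     [ 0.4778 -0.2427  0.0075] err 0.0054
bottle_yellow T [([454.6, 290.1], 0.59)] S [([456.2, 224.0], 0.79)]
     [ 0.4317 -0.3603 -0.0085] err 0.0016
```

View pics/a_top.png

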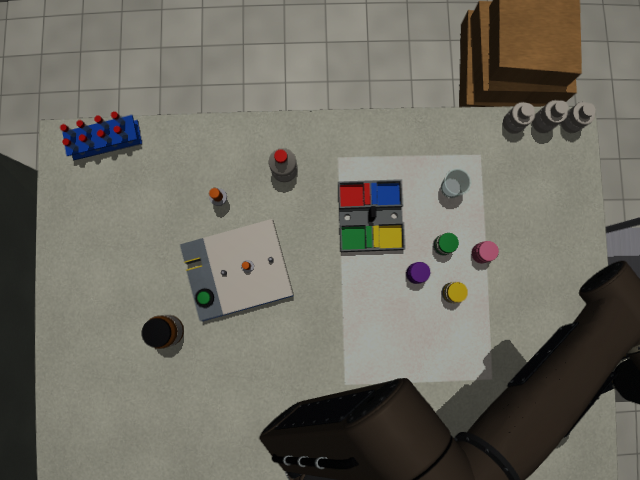

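View pics/a_side.png

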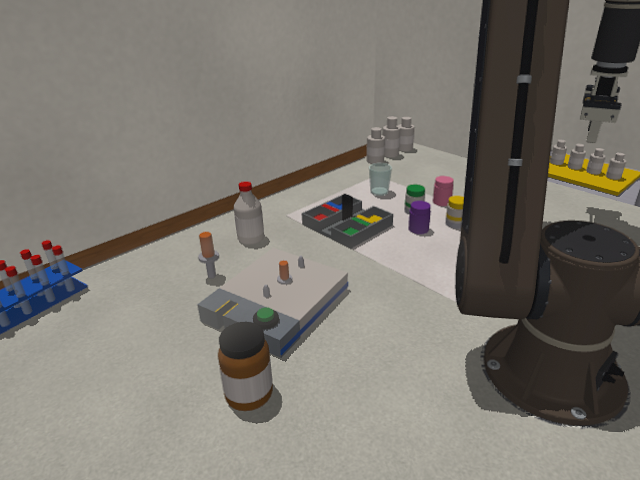

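The top view shows the deck (247,265) with the pin in it, the pegs at (224,273) and (270,260), the notch (194,264) and the button (204,297). The rack is at (371,215) with red at its upper left, so its yaw is about 0. The real bottles are green (447,243) and yellow (457,292); pink and purple are decoys, and the free-standing pin (217,195) is the wrong size. No red or blue bottle shows yet, and part of the bench is behind the arm. Next I fit the shapes to the masks.

```bash
cat > fit.py <<'E'
from h import *
from scipy.optimize import minimize
def circ(r,z,n=40):
    a=np.linspace(0,2*np.pi,n,endpoint=False); return np.c_[r*np.cos(a),r*np.sin(a),np.full(n,z)]
def box(x0,x1,y0,y1,z0,z1): return np.array([[x,y,z] for x in(x0,x1) for y in(y0,y1) for z in(z0,z1)])
bot=[np.r_[circ(.028,0),circ(.028,.058),circ(.0265,.076)]]
M={"deck":[box(-.105,.105,-.095,.160,0,.045)],
   "rack":[box(-.094,.094,-.086,.086,0,.037),box(-.015,.015,-.007,.007,0,.092)],
   "pintop":[np.r_[circ(.010,.044),circ(.010,.084)],np.r_[circ(.017,.038),circ(.017,.044)]],
   "bottle":bot}
K=4
def render(p,parts,x,y,z,yaw):
    im=np.zeros((480*K,640*K),np.uint8); c,s=np.cos(yaw),np.sin(yaw)
    for P in parts:
        W=P@np.array([[c,s,0],[-s,c,0],[0,0,1]])+[x,y,z]
        uv=np.array([proj(p,w) for w in W])
        h=cv2.convexHull(((uv+.5)*K*16).astype(np.int32).reshape(-1,1,2)); cv2.fillConvexPoly(im,h,255,shift=4)
    return im>0
def fit(views,parts,x0,free=(0,1,2,3),ignore=None):
    x0=np.array(x0,float); free=list(free)
    big=[np.kron(m.astype(np.uint8),np.ones((K,K),np.uint8))>0 for _,m in views]
    ig=[None if ignore is None or i is None else np.kron(i.astype(np.uint8),np.ones((K,K),np.uint8))>0 for i in (ignore or [None]*len(views))]
    def cost(v):
        x=x0.copy(); x[free]=v; c=0
        for (p,_),b,g in zip(views,big,ig):
            r=render(p,parts,*x)
            if g is not None: r=r&~g; b=b&~g
            c+=1-(r&b).sum()/max((r|b).sum(),1)
        return c
    sx=np.vstack([x0[free]]+[x0[free]+np.eye(4)[i][free]*(.012 if i<3 else .08) for i in free])
    r=minimize(cost,x0[free],method="Nelder-Mead",options=dict(initial_simplex=sx,xatol=2e-4,fatol=1e-4,maxiter=150))
    x=x0.copy(); x[free]=r.x; return x,r.fun
def mask(p,q,near=None):
    a=nets.masks_of(p,q)
    if near is not None: a=[i for i in a if np.hypot(*(np.array(i["uv"])-near))<25]
    return a[0]["region"] if a else None
E
cat > m1.py <<'E'
from fit import *
T=snapshot("top");S=snapshot("side")
def go(n,q,parts,x0,free=(0,1,2,3),ign=None):
    c=np.array(x0[:3])+[0,0,.03]; v=[]
    for k,p in (("T",T),("S",S)):
        m=mask(p,q,proj(p,c))
        print(n,k,"none" if m is None else m.sum())
        if m is not None: v.append((p,m))
    for w,nm in ((v,"both"),(v[:1],"first")):
        if not w: continue
        f=free if nm=="both" else [i for i in free if i!=2]
        x,c=fit(w,parts,x0,f); print("  ",nm,x[:3].round(4),"yaw",np.degrees(x[3]).round(2),"cost",round(c,3))
go("deck","deck",M["deck"],[.51,.19,0,.27])
go("rack","rack",M["rack"],[.64,-.135,0,0])
go("pin","pin",M["pintop"],[.51,.19,.007,0],(0,1,2))
for q,xy in (("bottle_green",(.5625,-.345)),("bottle_yellow",(.43,-.36))): go(q,q,M["bottle"],[*xy,0,0],(0,1,2))
for q in ("seat","handle","notch","start_top"): print(q,[(nets.landmark_of(p,q) or [{"uv":None}])[0]["uv"] for p in (T,S)])
t=cv2.resize(T["frame"][210:330,170:310],(560,480),interpolation=cv2.INTER_CUBIC);cv2.imwrite("pics/crop1.png",t[:,:,::-1])
E
python3 m1.py
```

```text
deck T 7531
deck S 8693
   both [0.5111 0.1974 0.0007] yaw 13.95 cost 0.157
   first [0.5105 0.1974 0.    ] yaw 13.9 cost 0.046
rack T 4451
rack S 2992
   both [ 0.6414 -0.1344 -0.0014] yaw 0.24 cost 0.084
   first [ 0.6408 -0.1343  0.    ] yaw 0.5 cost 0.039
pin T 133
pin S 247
   both [0.5116 0.1987 0.0055] yaw 0.0 cost 0.185
   first [0.5115 0.1984 0.007 ] yaw 0.0 cost 0.067
bottle_green T 453
bottle_green S 384
   both [ 0.5574 -0.3291  0.0013] yaw 0.0 cost 0.434
   first [ 0.5568 -0.3296  0.    ] yaw 0.0 cost 0.049
bottle_yellow T 431
bottle_yellow S 512
   both [ 0.4274 -0.3475  0.0006] yaw 0.0 cost 0.37
   first [ 0.4266 -0.3492  0.    ] yaw 0.0 cost 0.09
seat [[250.4, 265.9], [283.6, 281.0]]
handle [[370.4, 212.7], [347.2, 201.2]]
notch [[195.2, 261.4], [230.2, 304.9]]
start_top [[201.5, 297.7], [266.0, 309.4]]
```

View pics/crop1.png

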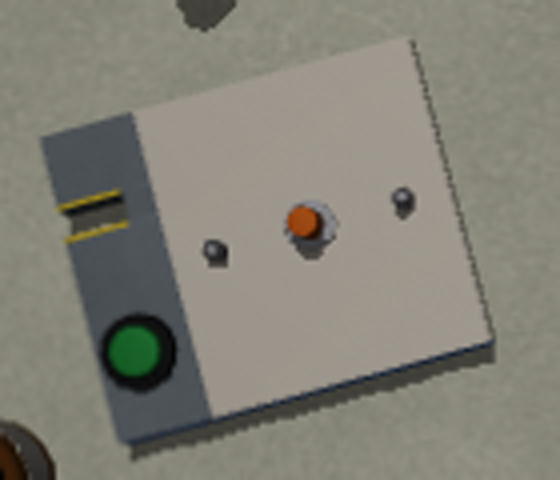

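The crop shows the deck cleanly: peg tips at crop (214,248) and (402,196), notch (95,215), button (134,351). I'll cross-check the yaw from these while planning the pin pick.

```bash
cat > p1.py <<'E'
from h import *
T=snapshot("top")
f=lambda x,y:(170+(x+.5)/4-.5,210+(y+.5)/4-.5)
a=atz(T,f(214,247),.069);b=atz(T,f(402,196),.069);print(a,b,(a+b)/2,"yaw",np.degrees(np.arctan2(-(a-b)[0],(a-b)[1])),np.hypot(*(a-b)[:2]))
bt=atz(T,f(134,351),.055); print("button",bt)
print("notch line ends mid",atz(T,f((62+122+68+127)/4,(210+192+240+223)/4),.045))
for yaw in (13.95,15.):
    c,s=np.cos(np.radians(yaw)),np.sin(np.radians(yaw)); g=lambda x,y:(.5113+c*x-s*y,.198+s*x+c*y)
    print(yaw,"pegs",g(0,.064),g(0,-.064),"btn",g(-.05,.13),"notch",g(.045,.134))
plan(.5113,.198,.405,0)
E
python3 p1.py
```

```text
[0.49718406 0.25835883 0.069     ] [0.5270376  0.13541943 0.069     ] [0.51211083 0.19688913 0.069     ] yaw 13.649022267519646 0.12651217430930822
button [0.43129136 0.31427322 0.055     ]
notch line ends mid [0.52095647 0.34138335 0.045     ]
13.95 pegs (np.float64(0.4958711961066855), np.float64(0.2601124143019867)) (np.float64(0.5267288038933144), np.float64(0.1358875856980133)) btn (np.float64(0.43143491841827786), np.float64(0.3121120885092586)) notch (np.float64(0.5226687331544572), np.float64(0.33889624518227146))
15.0 pegs (np.float64(0.4947355811134386), np.float64(0.2598192528825004)) (np.float64(0.5278644188865613), np.float64(0.13618074711749964)) btn (np.float64(0.4293572328222189), np.float64(0.31062940516245285)) notch (np.float64(0.5200849101392703), np.float64(0.3390809177523486))
pos [ 0.2326 -0.6336  0.4046] tooly dir 110.16 units [-2.7411e+00  3.4233e+00 -1.6000e-03] mm [-5.482e+02  6.847e+02 -3.000e-01]
world turn 69.84 spin units (tool z down) -0.776 n rows 9.75479032131647
```

```bash
R='-0.1142,0.1426,0,0,1'; 
python3 -m creep '[[[-0.1142,0.1426,0,0,1],[-0.1142,0.1426,0,0,1],[-0.1142,0.1426,0,0,1],[-0.1142,0.1426,0,0,1],[-0.1142,0.1426,0,0,1],[-0.1142,0.1426,0,0,1],[-0.1142,0.1426,0,0,1],[-0.1142,0.1426,0,0,1]]]'
python3 -m creep '[[[-0.1142,0.1426,0,0,1],[-0.1142,0.1426,0,0,1],[-0.1142,0.1426,0,0,1],[-0.1142,0.1426,0,0,1],[-0.1142,0.1426,0,0,1],[-0.1142,0.1426,0,0,1],[-0.1142,0.1426,0,0,1],[-0.1142,0.1426,0,0,1]]]'
python3 -m creep '[[[-0.1142,0.1426,0,0,1],[-0.1142,0.1426,0,0,1],[-0.1142,0.1426,0,0,1],[-0.1142,0.1426,0,0,1],[-0.1142,0.1426,0,0,1],[-0.1142,0.1426,0,0,1],[-0.1142,0.1426,0,0,1],[0,0,0,0,1]]]'
cat > w.py <<'E'
import sys; from h import *
a=[float(v) if v!="-" else None for v in sys.argv[1:]]; plan(*a)
E
python3 w.py .5116 .1975 - 14
```

```text
clock: 3.12
tool_pos: [0.3255, -0.3549, 0.4049]
orientation: [-180.0, 0.0, -159.9]
force: [1.5, -0.7, -0.0]
opening: 0.0878
gripper_force: 0.0
clock: 3.78
tool_pos: [0.4183, -0.0776, 0.4052]
orientation: [-180.0, 0.1, -159.8]
force: [0.5, -0.3, -0.5]
opening: 0.0875
gripper_force: 0.0
clock: 4.45
tool_pos: [0.5015, 0.168, 0.4043]
orientation: [-180.0, 0.1, -159.7]
force: [0.6, 0.4, 0.8]
opening: 0.0877
gripper_force: 0.0
pos [0.5015 0.168  0.4043] tooly dir 110.33 units [-9.870e-02  1.208e-01  1.000e-04] mm [-19.7  24.2   0. ]
world turn 83.67 spin units (tool z down) -0.9297 n rows 11.686319374919123
```

```bash

python3 -m creep '[[[-0.0987,0.1208,0,0,1],[0,0,0,-0.0775,1],[0,0,0,-0.0775,1],[0,0,0,-0.0775,1],[0,0,0,-0.0775,1],[0,0,0,-0.0775,1],[0,0,0,-0.0775,1],[0,0,0,-0.0775,1]]]'
python3 -m creep '[[[0,0,0,-0.0775,1],[0,0,0,-0.0775,1],[0,0,0,-0.0775,1],[0,0,0,-0.0775,1],[0,0,0,-0.0775,1],[0,0,0,0,1],[0,0,0,0,1]]]'
python3 w.py .5116 .1975 .234 14; python3 look.py b | grep -A4 bottle_
```

```text
clock: 5.12
tool_pos: [0.5099, 0.1926, 0.4048]
orientation: [-180.0, 0.0, -110.7]
force: [0.8, 0.6, -0.3]
opening: 0.0878
gripper_force: 0.0
clock: 5.7
tool_pos: [0.5099, 0.1926, 0.4047]
orientation: [-180.0, 0.0, -76.4]
force: [-0.8, -0.0, -0.8]
opening: 0.0873
gripper_force: 0.0
pos [0.5099 0.1926 0.4047] tooly dir -166.36 units [-0.0217 -0.0141  0.8538] mm [ -4.3  -2.8 170.8]
world turn 0.36 spin units (tool z down) -0.004 n rows 0.05075891493412421
bottle_red T [] S [([266.0, 312.6], 0.56), ([282.7, 281.8], 0.52)]
bottle_blue T [([280.6, 171.2], 0.6)] S []
bottle_green T [([443.2, 241.9], 0.97), ([413.5, 272.9], 0.88), ([479.8, 251.6], 0.57)] S [([439.8, 199.7], 0.63), ([415.5, 230.4], 0.58), ([410.2, 217.1], 0.56)]
     [ 0.5679 -0.3532 -0.0804] err 0.0117
     [ 0.5695 -0.3372 -0.0287] err 0.0049
     [ 0.4842 -0.2464 -0.0032] err 0.0041
     [ 0.5353 -0.4305  0.0076] err 0.0012
bottle_yellow T [([457.2, 291.9], 0.92)] S [([456.9, 226.2], 0.98), ([415.5, 215.4], 0.72)]
     [ 0.4292 -0.3677 -0.0176] err 0.0047
```

View pics/b_top.png

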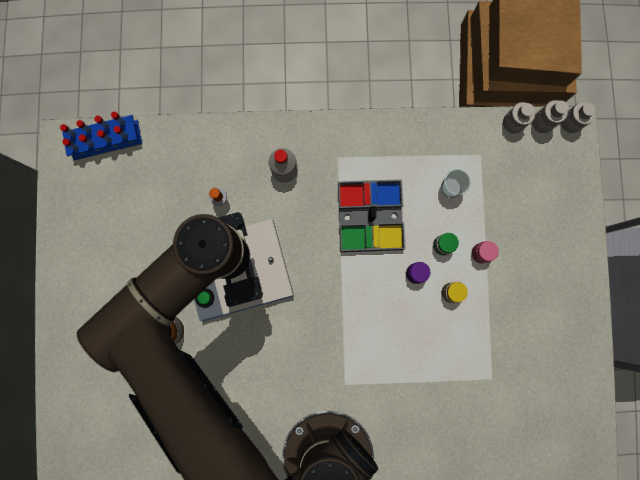

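The bench behind the arm's old position is empty, so only green (447,243) and yellow (457,292) are present. I'll check arm clearance over the jar in the side view.

View pics/b_side.png

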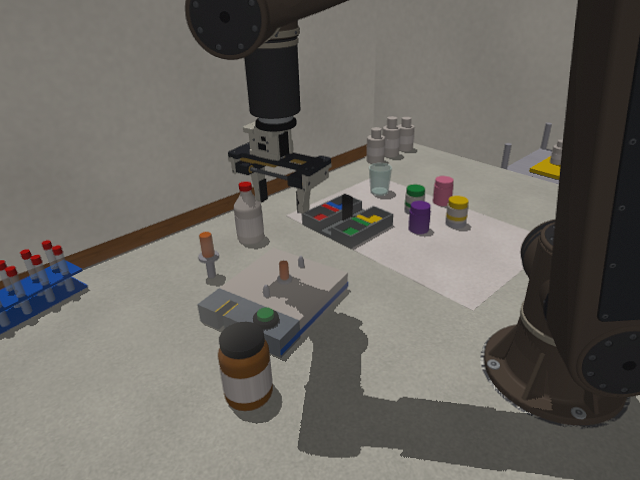

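```bash

python3 -m creep '[[[-0.0217,-0.0141,0,-0.004,1],[0,0,0.15,0,1],[0,0,0.15,0,1],[0,0,0.15,0,1],[0,0,0.15,0,1],[0,0,0,0,1],[0,0,0,0,1]]]'
python3 w.py .5116 .1975 .234 14
```

```text
clock: 7.68
tool_pos: [0.5115, 0.1976, 0.2839]
orientation: [179.8, -0.1, -75.8]
force: [-0.1, 0.0, 0.3]
opening: 0.0876
gripper_force: 0.0
pos [0.5115 0.1976 0.2839] tooly dir -165.75 units [ 0.     -0.001   0.2494] mm [ 0.  -0.2 49.9]
world turn -0.25 spin units (tool z down) 0.0027 n rows 0.034328909486506944
```

```bash

python3 -m creep '[[[0,0,0.125,0,1],[0,0,0.125,0,1],[0,0,0,0,0],[0,0,0,0,0],[0,0,0,0,0],[0,0,0,0,0],[0,0,0,0,0],[0,0,0,0,0]]]'
python3 -m creep '[[[0,0,0,0,0],[0,0,0,0,0]]]'; python3 w.py .5116 .1975 .234 14
```

```text
clock: 8.35
tool_pos: [0.5119, 0.1978, 0.236]
orientation: [-179.9, 0.1, -75.8]
force: [-0.2, -0.0, -0.2]
opening: 0.0535
gripper_force: 0.0
clock: 8.52
tool_pos: [0.5116, 0.1976, 0.2351]
orientation: [-180.0, 0.0, -75.8]
force: [-0.6, -0.7, 0.6]
opening: 0.0393
gripper_force: 0.0
pos [0.5116 0.1976 0.2351] tooly dir -165.78 units [0.0003 0.0003 0.0054] mm [0.1 0.1 1.1]
world turn -0.22 spin units (tool z down) 0.0025 n rows 0.03080924212540264
```

```bash

python3 -m creep '[[[0,0,0,0,0],[0,0,0,0,0],[0,0,0,0,0],[0,0,0,0,0],[0,0,0,0,0]]]'
python3 -m creep '[[[0,0,-0.1,0,0],[0,0,-0.1,0,0],[0,0,-0.1,0,0],[0,0,0,0,0]]]'
python3 w.py .5224 .3390 - 14
```

```text
clock: 8.93
tool_pos: [0.5116, 0.1975, 0.2346]
orientation: [180.0, -0.0, -75.8]
force: [-0.1, -0.2, 0.3]
opening: 0.0194
gripper_force: 30.0
clock: 9.27
tool_pos: [0.5126, 0.1982, 0.2983]
orientation: [-179.7, 0.1, -75.7]
force: [0.3, 0.3, -0.9]
opening: 0.0192
gripper_force: 30.0
pos [0.5126 0.1982 0.2983] tooly dir -165.74 units [-0.6704 -0.2208  0.0022] mm [-134.1  -44.2    0.4]
world turn -0.26 spin units (tool z down) 0.0029 n rows 0.03616780245314792
```

```bash

python3 -m creep '[[[0,0,-0.1,0,0],[-0.132,-0.044,0,0,0],[-0.132,-0.044,0,0,0],[-0.132,-0.044,0,0,0],[-0.132,-0.044,0,0,0],[-0.132,-0.044,0,0,0],[0,0,0,0,0],[0,0,0,0,0]]]'
python3 w.py .5222 .3395 - 14
cat > pc.py <<'E'
from fit import *
T=snapshot("top");S=snapshot("side")
f=cv2.resize(S["frame"][180:340,170:330],(600,600),interpolation=cv2.INTER_CUBIC)
cv2.imwrite("pics/crop2.png",f[:,:,::-1])
E
python3 pc.py
```

```text
clock: 9.93
tool_pos: [0.5215, 0.3376, 0.3134]
orientation: [179.9, -0.0, -75.7]
force: [-0.6, -1.3, -2.1]
opening: 0.0195
gripper_force: 30.0
pos [0.5215 0.3376 0.3134] tooly dir -165.69 units [-0.0084 -0.0058 -0.    ] mm [-1.7 -1.2 -0. ]
world turn -0.31 spin units (tool z down) 0.0034 n rows 0.042639946619991015
```

View pics/crop2.png

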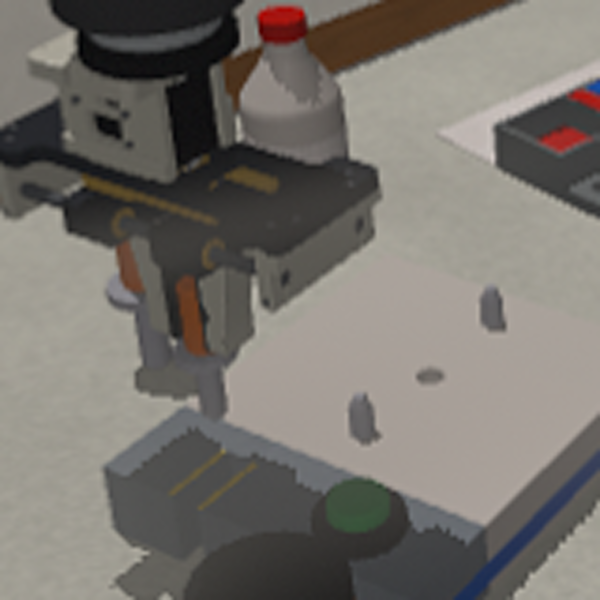

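The pin is held upright above the notch, and the empty bore is visible at crop (430,376).

```bash

python3 -m creep '[[[-0.0084,-0.0058,0.09,0,0],[0,0,0.09,0,0],[0,0,0,0,0],[0,0,0,0,0]]]'
python3 w.py .5222 .3395 .236 14
cat > pc.py <<'E'
from fit import *
T=snapshot("top");S=snapshot("side")
f=cv2.resize(S["frame"][240:340,190:310],(720,600),interpolation=cv2.INTER_CUBIC)
cv2.imwrite("pics/crop3.png",f[:,:,::-1])
E
python3 pc.py
```

```text
clock: 10.37
tool_pos: [0.5224, 0.3371, 0.2781]
orientation: [179.9, -0.1, -75.8]
force: [0.1, -0.2, -1.1]
opening: 0.0194
gripper_force: 30.0
pos [0.5224 0.3371 0.2781] tooly dir -165.83 units [-0.0121 -0.0026  0.2103] mm [-2.4 -0.5 42.1]
world turn -0.17 spin units (tool z down) 0.0019 n rows 0.02387380075255447
```

View pics/crop3.png

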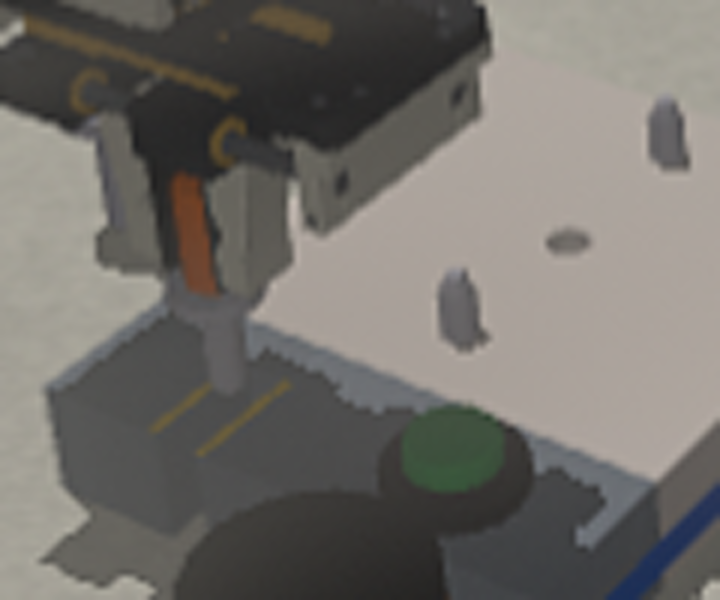

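The shank end (228,388) sits right over the slot axis between the yellow lines, so I lower it slowly.

```bash

python3 -m creep '[[[-0.012,-0.002,0.03,0,0],[0,0,0.05,0,0],[0,0,0.05,0,0],[0,0,0.05,0,0],[0,0,0.01,0,0],[0,0,0,0,0]]]'
python3 w.py .5222 .3395 .236 14
```

```text
clock: 10.97
tool_pos: [0.5221, 0.3403, 0.2391]
orientation: [179.9, -0.1, -75.8]
force: [0.4, -0.2, -1.0]
opening: 0.0195
gripper_force: 30.0
pos [0.5221 0.3403 0.2391] tooly dir -165.78 units [0.0042 0.0003 0.0156] mm [0.8 0.1 3.1]
world turn -0.22 spin units (tool z down) 0.0024 n rows 0.030087182245261707
```

```bash

python3 -m creep '[[[0,0,0.013,0,0],[0,0,0,0,0],[0,0,0,0,0.6],[0,0,0,0,0.6],[0,0,0,0,0.6],[0,0,0,0,0.6],[0,0,0,0,0.6],[0,0,0,0,0.6]]]'
python3 -m creep '[[[0,0,-0.1,0,0.6],[0,0,-0.15,0,0.6],[0,0,-0.2,0,0.6],[0,0,-0.2,0,0.6],[0,0,-0.1,0,1],[0,0,0,0,1]]]'
cat > pc.py <<'E'
from fit import *
T=snapshot("top");S=snapshot("side")
f=cv2.resize(S["frame"][240:340,190:310],(720,600),interpolation=cv2.INTER_CUBIC)
cv2.imwrite("pics/crop4.png",f[:,:,::-1])
for q,xy in (("bottle_green",(.557,-.3293)),("bottle_yellow",(.427,-.3485))):
    m=mask(T,q,proj(T,[*xy,.03]))
    if m is not None: print(q,fit([(T,m)],M["bottle"],[*xy,0,0],(0,1)))
    m2=mask(S,q,proj(S,[*xy,.04]))
    if m2 is not None: print(" S",fit([(S,m2)],M["bottle"],[*xy,0,0],(0,1)))
m=mask(T,"rack",proj(T,[.641,-.134,.03])); print(fit([(T,m)],M["rack"],[.641,-.1344,0,0],(0,1,3)))
a=atz
for q in ("handle",):
  for p in (T,S): print(q,[(i["uv"],round(i["confidence"],2)) for i in nets.landmark_of(p,q)])
  i,j=[nets.landmark_of(p,q) for p in (T,S)]
  if i and j: print(tri(T,i[0]["uv"],S,j[0]["uv"]))
E
python3 pc.py; python3 w.py .641 -.1344 - 90
```

```text
clock: 11.63
tool_pos: [0.5224, 0.3406, 0.2383]
orientation: [-180.0, 0.0, -75.8]
force: [-0.1, -0.4, 0.1]
opening: 0.0509
gripper_force: 0.0
clock: 12.13
tool_pos: [0.5233, 0.3413, 0.3947]
orientation: [-179.5, 0.3, -75.7]
force: [1.2, 0.5, -0.6]
opening: 0.0609
gripper_force: 0.0
bottle_green (array([ 0.55782643, -0.32956746,  0.        ,  0.        ]), np.float64(0.06316057557621291))
 S (array([ 0.5596524 , -0.33058455,  0.        ,  0.        ]), np.float64(0.3785459130069342))
bottle_yellow (array([ 0.42640047, -0.34839812,  0.        ,  0.        ]), np.float64(0.06882091761223486))
 S (array([ 0.42820564, -0.34748341,  0.        ,  0.        ]), np.float64(0.05436964057653715))
(array([ 0.64033337, -0.13417491,  0.        ,  0.00914213]), np.float64(0.034177762173549064))
handle [([369.4, 213.7], 0.6)]
handle [([348.6, 201.1], 0.94)]
(array([ 0.63370593, -0.12828399,  0.07818965]), np.float64(0.007209228182799695))
pos [0.5224 0.3407 0.3874] tooly dir -165.78 units [2.4483e+00 8.3000e-03 1.5000e-03] mm [4.897e+02 1.700e+00 3.000e-01]
world turn 75.78 spin units (tool z down) -0.842 n rows 10.584347735319984
```

View pics/crop4.png

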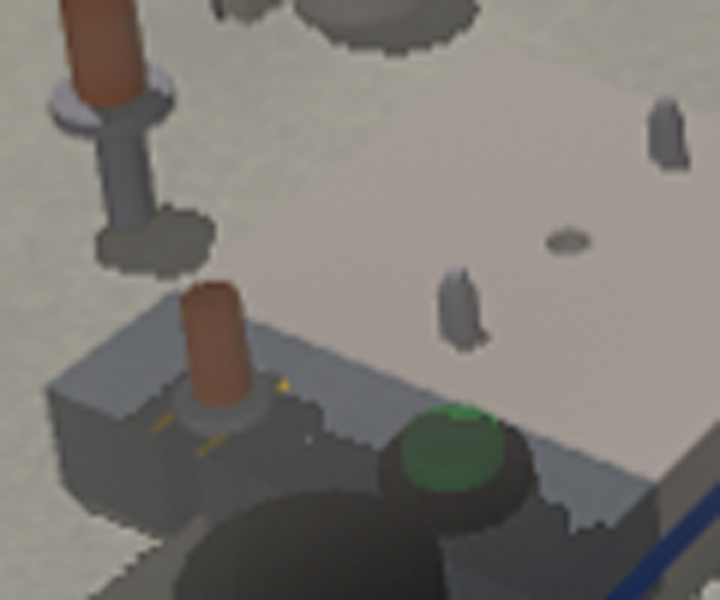

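The pin is parked: collar flat on the wing over the yellow lines at crop (222,405). Next is the rack.

```bash

python3 -m creep '[[[0.18,0,0,0,1],[0.2,0,0,0,1],[0.2,0,0,0,1],[0.2,0,0,0,1],[0.2,0,0,0,1],[0.2,0,0,0,1],[0.2,0,0,0,1],[0.2,0,0,0,1]]]'
python3 -m creep '[[[0.2,0,0,0,1],[0.2,0,0,0,1],[0.2,0,0,0,1],[0.2,0,0,0,1],[0.068,0.008,0,0,1],[0,0,0,-0.078,1],[0,0,0,-0.078,1],[0,0,0,-0.078,1]]]'
python3 -m creep '[[[0,0,0,-0.078,1],[0,0,0,-0.078,1],[0,0,0,-0.078,1],[0,0,0,-0.078,1],[0,0,0,-0.078,1],[0,0,0,-0.078,1],[0,0,0,-0.078,1],[0,0,0,-0.06,1]]]'
python3 w.py .6407 -.1343 .234 90.4; python3 -c "from h import *;st()"
```

```text
clock: 13.35
tool_pos: [0.6001, 0.0324, 0.3881]
orientation: [-180.0, -0.0, -75.8]
force: [1.1, 0.5, -0.7]
opening: 0.0876
gripper_force: 0.0
clock: 14.02
tool_pos: [0.641, -0.1351, 0.3875]
orientation: [180.0, 0.0, -54.5]
force: [0.3, -0.1, 0.3]
opening: 0.0876
gripper_force: 0.0
clock: 14.68
tool_pos: [0.6411, -0.1342, 0.3878]
orientation: [180.0, 0.0, 0.2]
force: [-0.8, 0.7, 0.7]
opening: 0.0877
gripper_force: 0.0
pos [ 0.6411 -0.1342  0.3878] tooly dir -89.81 units [-1.50e-03  3.00e-04  7.69e-01] mm [-3.000e-01  1.000e-01  1.538e+02]
world turn 0.21 spin units (tool z down) -0.0023 n rows 0.028932784982048956
{'clock': 14.6833, 'tool_pos': [0.6411, -0.1342, 0.3878], 'orientation': [179.9981, 0.0222, 0.1928], 'force': [-0.8462, 0.6696, 0.6809], 'opening': 0.0877, 'gripper_force': 0.0, 'joint_pos': [5.2019, 19.2799, -3.4221, -0.0001, -67.3203, 84.991]}
```

```bash

python3 -m creep '[[[0,0,0.16,0,1],[0,0,0.16,0,1],[0,0,0.16,0,1],[0,0,0.16,0,1],[0,0,0.12,0,1],[0,0,0,0,1],[0,0,0,0,0],[0,0,0,0,0]]]'
python3 -m creep '[[[0,0,0,0,0],[0,0,0,0,0],[0,0,0,0,0],[0,0,0,0,0],[0,0,0,0,0],[0,0,0,0,0],[0,0,0,0,0],[0,0,0,0,0]]]'
python3 -m creep '[[[0,0,0,0,0],[0,0,0,0,0],[0,0,0,0,0],[0,0,0,0,0]]]'
python3 w.py .6407 -.1343 .234 90.4
```

```text
clock: 15.35
tool_pos: [0.6419, -0.1343, 0.2376]
orientation: [180.0, -0.1, -0.2]
force: [0.1, -0.1, -1.0]
opening: 0.0795
gripper_force: 0.0
clock: 16.02
tool_pos: [0.641, -0.1344, 0.2361]
orientation: [180.0, 0.0, -0.2]
force: [-0.6, -0.8, -0.9]
opening: 0.0267
gripper_force: 0.0
clock: 16.35
tool_pos: [0.641, -0.1343, 0.236]
orientation: [-180.0, 0.0, -0.2]
force: [-0.2, 0.5, -0.9]
opening: 0.0144
gripper_force: 3.0
pos [ 0.641  -0.1343  0.236 ] tooly dir -90.18 units [-0.0015 -0.0002  0.0098] mm [-0.3 -0.   2. ]
world turn 0.58 spin units (tool z down) -0.0064 n rows 0.08092898650111732
```

```bash

python3 -m creep '[[[0,0,0,0,0],[0,0,0,0,0],[0,0,-0.05,0,0],[0,0,-0.1,0,0],[0,0,-0.15,0,0],[0,0,-0.15,0,0],[0,0,-0.15,0,0],[0,0,0,0,0]]]'
python3 -c "
from h import *
st(); S=snapshot('side');save(S,'lift')"
python3 w.py .5116 .1975 - 103.95
```

```text
clock: 17.02
tool_pos: [0.6424, -0.1347, 0.3637]
orientation: [179.9, -0.6, -0.1]
force: [1.4, -0.2, -2.3]
opening: 0.0136
gripper_force: 30.0
{'clock': 17.0167, 'tool_pos': [0.6424, -0.1347, 0.3637], 'orientation': [179.9333, -0.5632, -0.1321], 'force': [1.4209, -0.1958, -2.2605], 'opening': 0.0136, 'gripper_force': 29.998, 'joint_pos': [5.1859, 20.1623, -5.4382, 0.1322, -63.845, 84.624]}
pos [ 0.6417 -0.1345  0.3605] tooly dir -90.17 units [-0.6555 -1.6579 -0.0046] mm [-131.1 -331.6   -0.9]
world turn 14.12 spin units (tool z down) -0.1569 n rows 1.9722152806573199
```

View pics/lift.png

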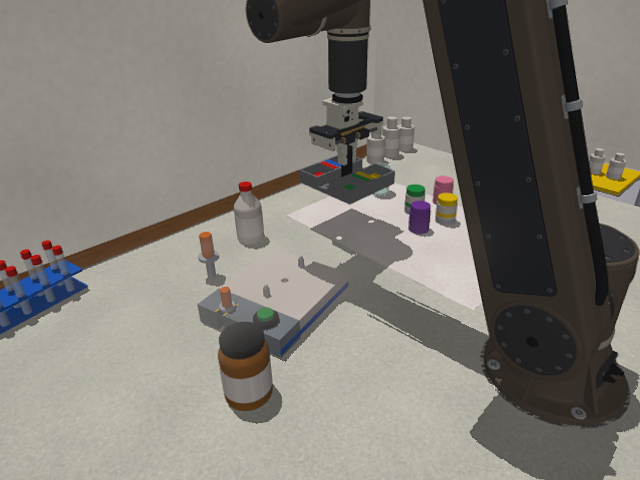

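The rack hangs level. The yellow bottle now appears at (446,208) and was at (457,212), so it was knocked aside; I'll re-measure it before picking.

```bash

python3 -m creep '[[[-0.0546,-0.138,0,0,0],[-0.0546,-0.138,0,0,0],[-0.0546,-0.138,0,0,0],[-0.0546,-0.138,0,0,0],[-0.0546,-0.138,0,0,0],[-0.0546,-0.138,0,0,0],[-0.0546,-0.138,0,0,0],[-0.0546,-0.138,0,0,0]]]'
python3 -m creep '[[[-0.0546,-0.138,0,0,0],[-0.0546,-0.138,0,0,0],[-0.0546,-0.138,0,0,0],[-0.0546,-0.138,0,0,0],[0,0,0,-0.0785,0],[0,0,0,-0.0785,0],[0,0,0,0,0],[0,0,0,0,0]]]'
python3 w.py .5116 .1975 - 103.95
cat > rk.py <<'E'
from fit import *
T=snapshot("top");S=snapshot("side"); o=telemetry.get_obs(); x,y,z=o["tool_pos"]; g=[x,y,z-.236,np.radians(14)]
for p,n in ((T,"T"),(S,"S")):
    m=mask(p,"rack",proj(p,[x,y,g[2]+.03]))
    if m is None: print(n,"none"); continue
    print(n,m.sum(),fit([(p,m)],M["rack"][:1],g,(0,1,3)), "at z",g[2])
E
python3 rk.py
```

```text
clock: 17.73
tool_pos: [0.553, 0.0877, 0.3551]
orientation: [180.0, 0.1, -0.2]
force: [0.1, -0.4, -2.8]
opening: 0.0138
gripper_force: 30.0
clock: 18.4
tool_pos: [0.5106, 0.1971, 0.3553]
orientation: [180.0, 0.1, 13.7]
force: [0.1, 0.3, -3.9]
opening: 0.0141
gripper_force: 30.0
pos [0.5106 0.1971 0.3553] tooly dir -76.27 units [ 0.0053 -0.0008 -0.    ] mm [ 1.1 -0.2 -0. ]
world turn 0.22 spin units (tool z down) -0.0025 n rows 0.03118671556181048
T 2743 (array([0.50926702, 0.19682612, 0.11961478, 0.24490214]), np.float64(0.516958985277055)) at z 0.11961477682730004
S 5128 (array([0.50997779, 0.19806539, 0.11961478, 0.24427917]), np.float64(0.10480688290533824)) at z 0.11961477682730004
```

```bash

python3 -m creep '[[[0.0053,-0.0008,0.1,0,0],[0,0,0.1,0,0],[0,0,0,0,0],[0,0,0,0,0]]]'
python3 w.py .5116 .1975 .281 103.95
python3 -m creep '[[[0,0,0.02,0,0],[0,0,0.02,0,0],[0,0,0.015,0,0],[0,0,0,0,0]]]'
python3 w.py .5116 .1975 .281 103.95
```

```text
clock: 18.93
tool_pos: [0.5119, 0.1972, 0.3154]
orientation: [179.9, 0.1, 13.9]
force: [0.7, 0.2, -3.7]
opening: 0.0137
gripper_force: 30.0
pos [0.5119 0.1972 0.3154] tooly dir -76.14 units [-0.0005 -0.0023  0.172 ] mm [-0.1 -0.5 34.4]
world turn 0.09 spin units (tool z down) -0.001 n rows 0.012675315224418057
clock: 19.27
tool_pos: [0.5119, 0.1976, 0.3049]
orientation: [-180.0, 0.0, 13.9]
force: [0.1, 0.0, -3.5]
opening: 0.0141
gripper_force: 30.0
pos [0.5119 0.1976 0.3049] tooly dir -76.07 units [-0.0017  0.      0.1194] mm [-0.3  0.  23.9]
world turn 0.02 spin units (tool z down) -0.0002 n rows 0.00248481442637177
```

```bash

python3 -m creep '[[[0,0,0.02,0,0],[0,0,0.02,0,0],[0,0,0.02,0,0],[0,0,0,0,0]]]'
python3 w.py .5116 .1975 .281 103.95
```

```text
clock: 19.6
tool_pos: [0.5117, 0.1975, 0.292]
orientation: [180.0, 0.1, 13.9]
force: [-0.0, 0.3, -3.5]
opening: 0.014
gripper_force: 30.0
pos [0.5117 0.1975 0.292 ] tooly dir -76.06 units [-0.0004 -0.0003  0.0552] mm [-0.1 -0.1 11. ]
world turn 0.01 spin units (tool z down) -0.0001 n rows 0.0018005151889467813
```

```bash

python3 -m creep '[[[0,0,0.02,0,0],[0,0,0.02,0,0],[0,0,0.01,0,0],[0,0,0,0,0]]]'
python3 -m creep '[[[0,0,0.005,0,0],[0,0,0,0,0]]]'
python3 w.py .5116 .1975 .281 103.95
```

```text
clock: 19.93
tool_pos: [0.5118, 0.1975, 0.2824]
orientation: [180.0, 0.1, 13.9]
force: [0.0, 0.2, -3.7]
opening: 0.0137
gripper_force: 30.0
clock: 20.1
tool_pos: [0.5121, 0.1977, 0.282]
orientation: [180.0, -0.0, 13.9]
force: [0.4, -0.2, -3.4]
opening: 0.0135
gripper_force: 30.0
pos [0.5121 0.1977 0.282 ] tooly dir -76.05 units [-0.0025  0.0003  0.005 ] mm [-0.5  0.1  1. ]
world turn 0.0 spin units (tool z down) -0.0 n rows 0.0003147467463687925
```

```bash

python3 -m creep '[[[0,0,0.01,0,0],[0,0,0,0,0],[0,0,0,0,0.6],[0,0,0,0,0.6],[0,0,0,0,0.6],[0,0,0,0,0.6],[0,0,0,0,0.6],[0,0,0,0,0.6]]]'
python3 -m creep '[[[0,0,-0.1,0,0.6],[0,0,-0.15,0,0.6],[0,0,-0.2,0,0.6],[0,0,-0.2,0,0.6],[0,0,0,0,1],[0,0,0,0,1]]]'
cat > rk.py <<'E'
from fit import *
T=snapshot("top");S=snapshot("side")
for p,n in ((T,"T"),(S,"S")):
    m=mask(p,"rack",proj(p,[.5116,.1975,.07]))
    if m is not None: print(n,m.sum(),fit([(p,m)],M["rack"],[.5116,.1975,.045,np.radians(14)],(0,1,2,3) if n=="S" else (0,1,3)))
for q,xy in (("bottle_green",(.558,-.3295)),("bottle_yellow",(.45,-.33))):
    for p in (T,S):
        a=nets.masks_of(p,q)
        for i in a[:4]:
            u=i["uv"]; c=p["frame"][int(u[1])-6:int(u[1])+6,int(u[0])-6:int(u[0])+6].reshape(-1,3).mean(0).round()
            g=atz(p,u,.05); g[2]=0
            r=fit([(p,i["region"])],M["bottle"],[g[0],g[1],0,0],(0,1)) if i["confidence"]>.3 else (g,9)
            print(q,"T" if p is T else "S",np.round(u),round(i["confidence"],2),c,r[0][:2].round(4),round(r[1],3))
save(T,"d_top")
t=cv2.resize(T["frame"][170:330,160:320],(560,560),interpolation=cv2.INTER_CUBIC); s=cv2.resize(S["frame"][180:340,190:360],(0,0),fx=3.5,fy=3.5)
cv2.imwrite("pics/crop5.png",s[:,:,::-1])
E
python3 rk.py
```

```text
clock: 20.77
tool_pos: [0.5121, 0.1977, 0.2801]
orientation: [-180.0, -0.0, 13.9]
force: [-0.1, 0.2, 0.2]
opening: 0.0483
gripper_force: 0.0
clock: 21.27
tool_pos: [0.5124, 0.1979, 0.413]
orientation: [-179.9, -0.3, 14.0]
force: [-0.3, 0.2, -1.1]
opening: 0.061
gripper_force: 0.0
T 2416 (array([0.50989805, 0.1985979 , 0.045     , 0.2581079 ]), np.float64(0.527087698293924))
S 5294 (array([0.52025611, 0.19355392, 0.03837444, 0.24116537]), np.float64(0.05330281229561806))
bottle_green T [416. 274.] 0.78 [ 76.  33. 103.] [ 0.4819 -0.2502] 0.108
bottle_green T [485. 248.] 0.67 [166.  89. 112.] [ 0.5323 -0.4352] 0.078
bottle_green T [446. 243.] 0.6 [ 29. 110.  47.] [ 0.5561 -0.3289] 0.09
bottle_green S [418. 219.] 0.79 [58. 37. 72.] [ 0.4838 -0.253 ] 0.058
bottle_green S [439. 185.] 0.65 [126.  84.  94.] [ 0.5364 -0.4384] 0.358
bottle_green S [414. 198.] 0.57 [66. 75. 70.] [ 0.5617 -0.3336] 0.363
bottle_green S [228. 304.] 0.19 [98. 78. 69.] [0.524  0.3364] 9
bottle_yellow T [456. 282.] 0.61 [177. 152.  26.] [ 0.4577 -0.3428] 0.042
bottle_yellow S [450. 208.] 0.69 [102.  91.  56.] [ 0.4594 -0.3441] 0.07
```

View pics/crop5.png

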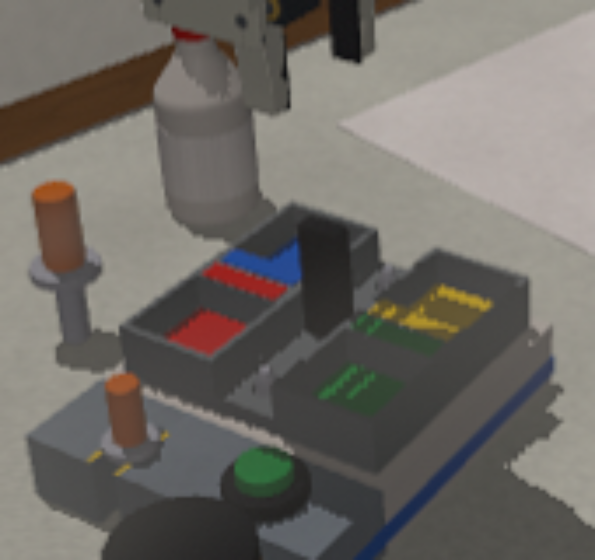

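The rack is flush on the deck and the parked pin is undisturbed. Fresh positions: yellow (0.458,-0.343) and green (0.557,-0.329). Yellow is first, keeping the current gripper direction.

```bash
python3 w.py .4582 -.3432 .40 104
```

```text
pos [0.512  0.1977 0.4092] tooly dir -76.05 units [-0.9128  2.5597  0.0493] mm [-182.6  511.9    9.9]
world turn 0.05 spin units (tool z down) -0.0006 n rows 0.007442386078503332
```

```bash

python3 -m creep '[[[-0.0609,0.1706,0,0,1],[-0.0609,0.1706,0,0,1],[-0.0609,0.1706,0,0,1],[-0.0609,0.1706,0,0,1],[-0.0609,0.1706,0,0,1],[-0.0609,0.1706,0,0,1],[-0.0609,0.1706,0,0,1],[-0.0609,0.1706,0,0,1]]]'
python3 -m creep '[[[-0.0609,0.1706,0,0,1],[-0.0609,0.1706,0,0,1],[-0.0609,0.1706,0,0,1],[-0.0609,0.1706,0,0,1],[-0.0609,0.1706,0,0,1],[-0.0609,0.1706,0,0,1],[-0.0609,0.1706,0,0,1],[0,0,0,0,1]]]'
python3 w.py .4582 -.3432 .216 104
```

```text
clock: 22.33
tool_pos: [0.4827, -0.0923, 0.4099]
orientation: [180.0, 0.0, 14.0]
force: [1.1, 1.1, -0.4]
opening: 0.0877
gripper_force: 0.0
clock: 23.0
tool_pos: [0.4573, -0.3478, 0.4089]
orientation: [180.0, 0.1, 13.7]
force: [1.2, 0.6, 0.3]
opening: 0.0877
gripper_force: 0.0
pos [ 0.4573 -0.3478  0.4089] tooly dir -76.27 units [ 0.012  -0.0213  0.9647] mm [  2.4  -4.3 192.9]
world turn 0.27 spin units (tool z down) -0.003 n rows 0.03715755235504366
```

```bash

python3 -m creep '[[[0.012,-0.0213,0,0,1],[0,0,0.16,0,1],[0,0,0.16,0,1],[0,0,0.16,0,1],[0,0,0,0,1],[0,0,0,0,1]]]'
python3 - <<'E'
from fit import *
S=snapshot("side");T=snapshot("top")
for p in (T,S):
  for i in nets.masks_of(p,"bottle_yellow")[:2]:
    g=atz(p,i["uv"],.05); r=fit([(p,i["region"])],M["bottle"],[g[0],g[1],0,0],(0,1)); print(i["uv"],i["confidence"],r)
E
python3 w.py .4582 -.3432 .216 104
```

```text
clock: 23.5
tool_pos: [0.4594, -0.3375, 0.3132]
orientation: [-179.9, 0.2, 14.0]
force: [0.2, 0.1, 0.4]
opening: 0.0876
gripper_force: 0.0
[447.3, 209.6] 0.97 (array([ 0.45859267, -0.34146241,  0.        ,  0.        ]), np.float64(0.05555035128805619))
pos [ 0.4603 -0.3383  0.3164] tooly dir -76.01 units [-0.0174  0.02    0.502 ] mm [ -3.5   4.  100.4]
world turn 0.01 spin units (tool z down) -0.0001 n rows 0.0014297259935193965
```

```bash

python3 -m creep '[[[-0.0174,0.02,0,0,1],[0,0,0.15,0,1],[0,0,0.15,0,1],[0,0,0.15,0,1],[0,0,0.05,0,1],[0,0,0,0,1],[0,0,0,0,1]]]'
python3 w.py .4582 -.3432 .216 104
python3 -m creep '[[[0,0,0,0,0],[0,0,0,0,0],[0,0,0,0,0],[0,0,0,0,0],[0,0,0,0,0],[0,0,0,0,0],[0,0,0,0,0],[0,0,0,0,0]]]'
python3 w.py .4582 -.3432 .216 104
```

```text
clock: 24.28
tool_pos: [0.4574, -0.3435, 0.215]
orientation: [180.0, -0.0, 14.0]
force: [0.3, -0.4, 1.0]
opening: 0.0875
gripper_force: 0.0
pos [ 0.4574 -0.3435  0.215 ] tooly dir -76.03 units [ 0.0041 -0.0006 -0.005 ] mm [ 0.8 -0.1 -1. ]
world turn 0.03 spin units (tool z down) -0.0004 n rows 0.004586082065012171
clock: 24.95
tool_pos: [0.4572, -0.3432, 0.2146]
orientation: [180.0, -0.0, 14.0]
force: [-1.2, 0.7, 5.4]
opening: 0.0554
gripper_force: 30.0
pos [ 0.4572 -0.3432  0.2146] tooly dir -76.04 units [ 0.0049  0.0012 -0.0068] mm [ 1.   0.2 -1.4]
world turn 0.04 spin units (tool z down) -0.0004 n rows 0.00538559868001502
```

```bash

python3 -m creep '[[[0,0,-0.05,0,0],[0,0,-0.1,0,0],[0,0,-0.15,0,0],[0,0,-0.2,0,0],[0,0,-0.2,0,0],[0,0,-0.1,0,0],[0,0,0,0,0],[0,0,0,0,0]]]'
python3 w.py .4667 .135 - 104
```

```text
clock: 25.62
tool_pos: [0.4568, -0.3429, 0.3755]
orientation: [179.9, -0.1, 13.9]
force: [-0.1, 0.1, -3.4]
opening: 0.0554
gripper_force: 30.0
pos [ 0.4568 -0.3429  0.3755] tooly dir -76.07 units [ 6.2370e-01 -2.3074e+00 -7.0000e-04] mm [ 1.247e+02 -4.615e+02 -1.000e-01]
world turn 0.07 spin units (tool z down) -0.0007 n rows 0.009160170345637335
```

```bash

python3 -m creep '[[[0.0446,-0.1648,0,0,0],[0.0446,-0.1648,0,0,0],[0.0446,-0.1648,0,0,0],[0.0446,-0.1648,0,0,0],[0.0446,-0.1648,0,0,0],[0.0446,-0.1648,0,0,0],[0.0446,-0.1648,0,0,0]]]'
python3 -m creep '[[[0.0446,-0.1648,0,0,0],[0.0446,-0.1648,0,0,0],[0.0446,-0.1648,0,0,0],[0.0446,-0.1648,0,0,0],[0.0446,-0.1648,0,0,0],[0.0446,-0.1648,0,0,0],[0,0,0,0,0],[0,0,0,0,0]]]'
python3 w.py .4667 .135 .274 104
```

```text
clock: 26.2
tool_pos: [0.4609, -0.1026, 0.3724]
orientation: [-180.0, 0.2, 13.9]
force: [1.1, 0.8, -0.7]
opening: 0.0552
gripper_force: 30.0
clock: 26.87
tool_pos: [0.4656, 0.1021, 0.3723]
orientation: [180.0, 0.2, 14.1]
force: [-0.2, -0.8, -2.6]
opening: 0.0556
gripper_force: 30.0
pos [0.4656 0.1021 0.3723] tooly dir -75.89 units [ 0.0472 -0.1584  0.4914] mm [  9.4 -31.7  98.3]
world turn -0.11 spin units (tool z down) 0.0012 n rows 0.015559710591283764
```

```bash

python3 -m creep '[[[0.0472,-0.1584,0,0,0],[0,0,0,0,0],[0,0,0,0,0],[0,0,0.1,0,0],[0,0,0,0,0],[0,0,0,0,0]]]'
python3 w.py .4667 .135 .274 104
python3 - <<'E'
from fit import *
T=snapshot("top");S=snapshot("side");save(S,"e_side")
i,j=[nets.masks_of(p,"bottle_yellow") for p in (T,S)]
print([(a["uv"],a["confidence"]) for a in i+j])
o=telemetry.get_obs();x,y,z=o["tool_pos"]
if j: print(fit([(S,j[0]["region"])],[np.r_[circ(.028,0),circ(.028,.035)]],[x,y,z-.2146,0],(0,1)))
c=cv2.resize(S["frame"][160:340,190:370],(600,600),interpolation=cv2.INTER_CUBIC);cv2.imwrite("pics/crop6.png",c[:,:,::-1])
E
```

```text
clock: 27.37
tool_pos: [0.4672, 0.1324, 0.353]
orientation: [179.9, 0.2, 13.9]
force: [-0.9, 1.2, -1.5]
opening: 0.0554
gripper_force: 30.0
pos [0.4672 0.1324 0.353 ] tooly dir -76.12 units [ 0.002  -0.0138  0.3948] mm [ 0.4 -2.8 79. ]
world turn 0.12 spin units (tool z down) -0.0014 n rows 0.01716992959613439
[([323.4, 229.9], 0.62), ([283.8, 271.9], 0.56)]
(array([0.46823916, 0.13335374, 0.14017431, 0.        ]), np.float64(0.38019099985530314))
```

View pics/crop6.png

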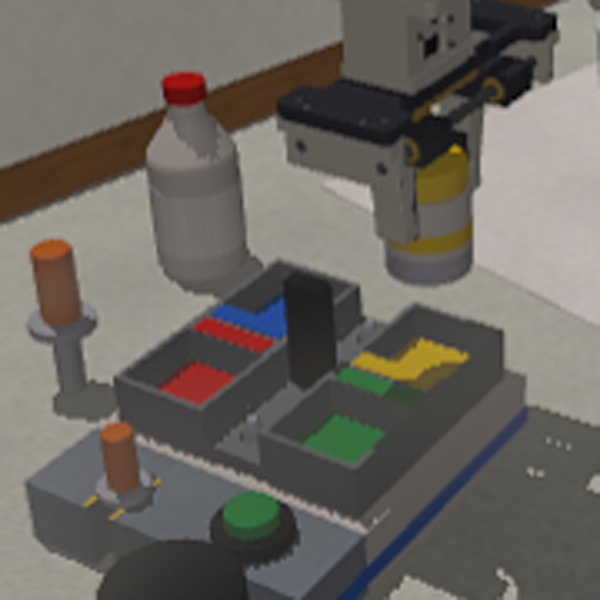

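The yellow bottle is held upright above the yellow pocket at crop (430,350).

```bash

python3 -m creep '[[[0.002,-0.0138,0.1,0,0],[0,0,0.12,0,0],[0,0,0,0,0],[0,0,0,0,0],[0,0,0,0,0]]]'
python3 w.py .4667 .135 .274 104
```

```text
clock: 27.98
tool_pos: [0.468, 0.1367, 0.3113]
orientation: [180.0, -0.1, 14.0]
force: [0.6, 0.0, -1.6]
opening: 0.0553
gripper_force: 30.0
pos [0.468  0.1367 0.3113] tooly dir -76.03 units [-0.0086  0.0066  0.1866] mm [-1.7  1.3 37.3]
world turn 0.03 spin units (tool z down) -0.0003 n rows 0.004153330905610956
```

```bash

python3 -m creep '[[[-0.006,0.006,0.03,0,0],[0,0,0.04,0,0],[0,0,0.04,0,0],[0,0,0.03,0,0],[0,0,0.02,0,0],[0,0,0,0,0]]]'
python3 w.py .4667 .135 .273 104
```

```text
clock: 28.48
tool_pos: [0.4663, 0.1348, 0.2769]
orientation: [180.0, 0.1, 13.9]
force: [-0.1, -0.6, -2.6]
opening: 0.0552
gripper_force: 30.0
pos [0.4663 0.1348 0.2769] tooly dir -76.06 units [ 0.0022 -0.0004  0.0194] mm [ 0.4 -0.1  3.9]
world turn 0.06 spin units (tool z down) -0.0007 n rows 0.008483913447543649
```

```bash

python3 -m creep '[[[0,0,0.02,0,0],[0,0,0,0,0],[0,0,0,0,0]]]'
python3 -m creep '[[[0,0,0,0,0.8],[0,0,0,0,0.8],[0,0,0,0,0.8],[0,0,0,0,0.8],[0,0,-0.05,0,0.8],[0,0,-0.1,0,0.8],[0,0,-0.2,0,0.8],[0,0,-0.2,0,0.8]]]'
python3 -m creep '[[[0,0,-0.15,0,1],[0,0,0,0,1],[0,0,0,0,1]]]'
python3 - <<'E'
from fit import *
T=snapshot("top");S=snapshot("side")
for q in ("bottle_yellow","bottle_green"):
  for p in (T,S):
    for i in nets.masks_of(p,q)[:4]:
      u=i["uv"]; zz=.057 if u[0]<330 else 0
      g=atz(p,u,zz+.05); r=fit([(p,i["region"])],M["bottle"],[g[0],g[1],zz,0],(0,1) if p is T or zz==0 else (0,1,2)); print(q,np.round(u),round(i["confidence"],2),p["frame"][int(u[1]),int(u[0])],r[0][:3].round(4),round(r[1],3))
E
python3 w.py .557 -.3293 - 104
```

```text
clock: 28.73
tool_pos: [0.4667, 0.1351, 0.274]
orientation: [180.0, 0.0, 13.9]
force: [-0.3, 0.0, -1.6]
opening: 0.0555
gripper_force: 30.0
clock: 29.4
tool_pos: [0.4661, 0.1347, 0.3846]
orientation: [179.9, 0.2, 13.9]
force: [0.9, 0.3, 0.5]
opening: 0.0701
gripper_force: 0.0
clock: 29.65
tool_pos: [0.4668, 0.1352, 0.4163]
orientation: [-179.9, -0.3, 13.9]
force: [0.3, -0.0, -0.5]
opening: 0.0844
gripper_force: 0.0
bottle_yellow [324. 256.] 0.95 [97 90 75] [ 0.5884  0.0261 -0.0405] 0.098
bottle_green [484. 253.] 0.85 [172  92 116] [ 0.5318 -0.4338  0.    ] 0.069
bottle_green [448. 242.] 0.75 [ 28 107  46] [ 0.5563 -0.3282  0.    ] 0.061
bottle_green [418. 271.] 0.57 [ 81  36 110] [ 0.4818 -0.251   0.    ] 0.088
bottle_green [419. 216.] 0.75 [59 37 74] [ 0.4836 -0.2515  0.    ] 0.049
bottle_green [441. 187.] 0.74 [97 54 67] [ 0.5341 -0.4378  0.    ] 0.062
bottle_green [411. 197.] 0.57 [66 77 64] [ 0.5628 -0.3351  0.    ] 0.378
pos [0.4665 0.135  0.413 ] tooly dir -76.05 units [-1.202e-01  2.362e+00  2.200e-03] mm [-2.400e+01  4.724e+02  4.000e-01]
world turn 0.05 spin units (tool z down) -0.0006 n rows 0.007628436291696993
```

```bash

python3 -m creep '[[[-0.0086,0.1687,0,0,1],[-0.0086,0.1687,0,0,1],[-0.0086,0.1687,0,0,1],[-0.0086,0.1687,0,0,1],[-0.0086,0.1687,0,0,1],[-0.0086,0.1687,0,0,1],[-0.0086,0.1687,0,0,1],[-0.0086,0.1687,0,0,1]]]'
python3 -m creep '[[[-0.0086,0.1687,0,0,1],[-0.0086,0.1687,0,0,1],[-0.0086,0.1687,0,0,1],[-0.0086,0.1687,0,0,1],[-0.0086,0.1687,0,0,1],[-0.0086,0.1687,0,0,1],[0,0,0,0,1],[0,0,0,0,1]]]'
python3 w.py .5572 -.3292 .216 104
python3 - <<'E'
from fit import *
T=snapshot("top");S=snapshot("side");save(T,"f_top")
p=S
for q in ("bottle_yellow","bottle_green"):
  for i in nets.masks_of(S,q)[:4]:
    u=i["uv"]; print(q,np.round(u),round(i["confidence"],2),p["frame"][int(u[1]),int(u[0])])
c=cv2.resize(S["frame"][180:340,190:350],(600,600),interpolation=cv2.INTER_CUBIC);cv2.imwrite("pics/crop7.png",c[:,:,::-1])
E
```

```text
clock: 30.62
tool_pos: [0.5183, -0.1319, 0.4134]
orientation: [-180.0, 0.1, 14.0]
force: [1.4, 1.1, -0.1]
opening: 0.0879
gripper_force: 0.0
clock: 31.28
tool_pos: [0.5571, -0.331, 0.4119]
orientation: [-179.9, 0.2, 13.8]
force: [-0.1, 1.3, -1.3]
opening: 0.0874
gripper_force: 0.0
pos [ 0.5571 -0.331   0.4119] tooly dir -76.22 units [ 0.0056 -0.0071  0.9797] mm [  1.1  -1.4 195.9]
world turn 0.22 spin units (tool z down) -0.0025 n rows 0.03086139580093408
bottle_yellow [318. 257.] 0.89 [116 110 101]
bottle_green [418. 216.] 0.91 [68 40 85]
bottle_green [414. 198.] 0.89 [95 98 89]
bottle_green [442. 190.] 0.6 [122  69  85]
```

View pics/crop7.png

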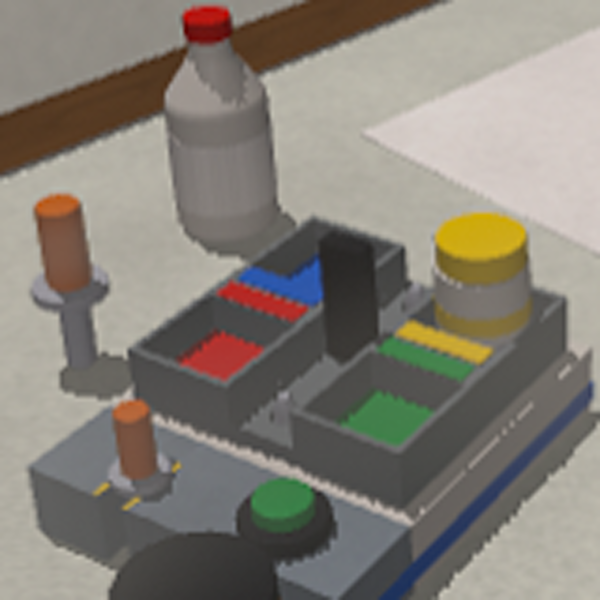

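The yellow bottle is down in its pocket (485,280), upright. Next I pick green.

```bash

python3 -m creep '[[[0,0,0.16,0,1],[0,0,0.16,0,1],[0,0,0.16,0,1],[0,0,0,0,1],[0,0,0,0,1],[0,0,0,0,1]]]'
python3 w.py .557 -.329 .2155 104
```

```text
clock: 31.98
tool_pos: [0.558, -0.3289, 0.3202]
orientation: [179.9, -0.1, 14.0]
force: [0.1, 0.1, 1.0]
opening: 0.0876
gripper_force: 0.0
pos [ 0.558  -0.3289  0.3202] tooly dir -75.97 units [-0.0056 -0.0018  0.5236] mm [ -1.1  -0.4 104.7]
world turn -0.03 spin units (tool z down) 0.0003 n rows 0.004386233086858303
```

```bash

python3 -m creep '[[[-0.0056,-0.001,0.12,0,1],[0,0,0.15,0,1],[0,0,0.15,0,1],[0,0,0.1,0,1],[0,0,0,0,1],[0,0,0,0,1]]]'
python3 w.py .557 -.329 .2155 104
python3 -m creep '[[[0,0,0,0,0],[0,0,0,0,0],[0,0,0,0,0],[0,0,0,0,0],[0,0,0,0,0],[0,0,0,0,0],[0,0,0,0,0],[0,0,0,0,0]]]'
python3 w.py .557 -.329 .2155 104
python3 -m creep '[[[0,0,-0.05,0,0],[0,0,-0.1,0,0],[0,0,-0.15,0,0],[0,0,-0.2,0,0],[0,0,-0.2,0,0],[0,0,-0.15,0,0],[0,0,0,0,0],[0,0,0,0,0]]]'
python3 w.py .4432 .2322 - 104
```

```text
clock: 32.48
tool_pos: [0.5568, -0.3294, 0.2157]
orientation: [179.9, -0.0, 14.0]
force: [0.0, 0.6, 0.1]
opening: 0.0874
gripper_force: 0.0
pos [ 0.5568 -0.3294  0.2157] tooly dir -76.01 units [ 0.0014 -0.0018  0.0008] mm [ 0.3 -0.4  0.2]
world turn 0.01 spin units (tool z down) -0.0001 n rows 0.001039459900309527
clock: 33.15
tool_pos: [0.5563, -0.3295, 0.2149]
orientation: [179.9, -0.1, 14.0]
force: [-1.0, 0.6, 5.5]
opening: 0.0556
gripper_force: 30.0
pos [ 0.5563 -0.3295  0.2149] tooly dir -76.03 units [ 0.004  -0.0014 -0.0031] mm [ 0.8 -0.3 -0.6]
world turn 0.03 spin units (tool z down) -0.0004 n rows 0.004814804277108078
clock: 33.82
tool_pos: [0.5559, -0.3291, 0.3864]
orientation: [179.9, -0.2, 13.9]
force: [-0.5, 0.2, -3.1]
opening: 0.055
gripper_force: 30.0
pos [ 0.5559 -0.3291  0.3864] tooly dir -76.06 units [ 0.1291 -2.8598 -0.0033] mm [  25.8 -572.    -0.7]
world turn 0.06 spin units (tool z down) -0.0007 n rows 0.008802632930051754
```

```bash

python3 -m creep '[[[0.0076,-0.168,0,0,0],[0.0076,-0.168,0,0,0],[0.0076,-0.168,0,0,0],[0.0076,-0.168,0,0,0],[0.0076,-0.168,0,0,0],[0.0076,-0.168,0,0,0],[0.0076,-0.168,0,0,0],[0.0076,-0.168,0,0,0]]]'
python3 -m creep '[[[0.0076,-0.168,0,0,0],[0.0076,-0.168,0,0,0],[0.0076,-0.168,0,0,0],[0.0076,-0.168,0,0,0],[0.0076,-0.168,0,0,0],[0.0076,-0.168,0,0,0],[0,0,0,0,0],[0,0,0,0,0]]]'
python3 w.py .4432 .2322 - 104
```

```text
clock: 34.48
tool_pos: [0.5015, -0.0641, 0.3822]
orientation: [-180.0, 0.2, 13.9]
force: [0.2, 1.3, -1.7]
opening: 0.0549
gripper_force: 30.0
clock: 35.15
tool_pos: [0.4623, 0.1337, 0.3825]
orientation: [180.0, 0.2, 14.1]
force: [0.1, 0.0, -2.8]
opening: 0.0552
gripper_force: 30.0
pos [0.4623 0.1337 0.3825] tooly dir -75.88 units [ 2.770e-02 -5.008e-01 -4.000e-04] mm [ 5.500e+00 -1.002e+02 -1.000e-01]
world turn -0.12 spin units (tool z down) 0.0013 n rows 0.016813641878285535
```

```bash

python3 -m creep '[[[0.009,-0.16,0,0,0],[0.009,-0.16,0,0,0],[0.009,-0.16,0,0,0],[0,0,0,0,0],[0,0,0,0,0],[0,0,0,0,0]]]'
python3 w.py .4432 .2322 .302 104
```

```text
clock: 35.65
tool_pos: [0.4451, 0.226, 0.383]
orientation: [179.9, 0.1, 13.9]
force: [0.7, -0.9, -3.2]
opening: 0.0554
gripper_force: 30.0
pos [0.4451 0.226  0.383 ] tooly dir -76.07 units [-0.001  -0.033   0.4048] mm [-0.2 -6.6 81. ]
world turn 0.07 spin units (tool z down) -0.0008 n rows 0.010385518788764368
```

```bash

python3 -m creep '[[[-0.001,-0.033,0,0,0],[0,0,0.13,0,0],[0,0,0.13,0,0],[0,0,0.1,0,0],[0,0,0,0,0],[0,0,0,0,0],[0,0,0,0,0]]]'
python3 w.py .4432 .2322 .274 104
```

```text
clock: 36.23
tool_pos: [0.4442, 0.2332, 0.3133]
orientation: [-180.0, -0.1, 13.9]
force: [-0.3, -0.3, -2.3]
opening: 0.0556
gripper_force: 30.0
pos [0.4442 0.2332 0.3133] tooly dir -76.08 units [-0.0062  0.0038  0.1963] mm [-1.2  0.8 39.3]
world turn 0.08 spin units (tool z down) -0.0009 n rows 0.01120115578869483
```

```bash

python3 -m creep '[[[-0.006,0.004,0.03,0,0],[0,0,0.04,0,0],[0,0,0.04,0,0],[0,0,0.03,0,0],[0,0,0.03,0,0],[0,0,0,0,0],[0,0,0,0,0]]]'
python3 w.py .4432 .2322 .273 104
```

```text
clock: 36.82
tool_pos: [0.4425, 0.2321, 0.2776]
orientation: [180.0, 0.1, 14.0]
force: [0.7, -0.1, -2.0]
opening: 0.0554
gripper_force: 30.0
pos [0.4425 0.2321 0.2776] tooly dir -76.05 units [0.0034 0.0005 0.0229] mm [0.7 0.1 4.6]
world turn 0.05 spin units (tool z down) -0.0005 n rows 0.006439529715719689
```

```bash

python3 -m creep '[[[0,0,0.022,0,0],[0,0,0,0,0],[0,0,0,0,0]]]'
python3 -m creep '[[[0,0,0,0,0.78],[0,0,0,0,0.78],[0,0,0,0,0.78],[0,0,0,0,0.78],[0,0,-0.05,0,0.78],[0,0,-0.1,0,0.78],[0,0,-0.2,0,0.78],[0,0,-0.2,0,0.78]]]'
python3 -m creep '[[[0,0,-0.15,0,0],[0,0,0,0,0],[0,0,0,0,0]]]'
python3 -c "
from h import *
plan(.4314,.3131,None,14)
S=snapshot('side');T=snapshot('top')
c=cv2.resize(S['frame'][180:340,190:350],(600,600),interpolation=cv2.INTER_CUBIC);cv2.imwrite('pics/crop8.png',c[:,:,::-1])
i,j=nets.landmark_of(T,'start_top'),nets.landmark_of(S,'start_top')
print(i[:1],j[:1])
if i and j: print(tri(T,i[0]['uv'],S,j[0]['uv']))
"
```

```text
clock: 37.07
tool_pos: [0.4426, 0.2322, 0.2736]
orientation: [180.0, 0.0, 13.9]
force: [1.4, 0.2, -3.0]
opening: 0.0554
gripper_force: 30.0
clock: 37.73
tool_pos: [0.4422, 0.2317, 0.385]
orientation: [179.9, 0.1, 13.9]
force: [0.4, 1.2, 0.2]
opening: 0.0681
gripper_force: 0.0
clock: 37.98
tool_pos: [0.4427, 0.2322, 0.4167]
orientation: [-179.8, -0.3, 14.0]
force: [-0.2, 0.4, -0.6]
opening: 0.0539
gripper_force: 0.0
pos [0.4427 0.2322 0.4167] tooly dir -76.05 units [ 0.0427 -0.4061  0.0014] mm [  8.5 -81.2   0.3]
world turn -89.95 spin units (tool z down) 0.9995 n rows 12.563087681225635
[] [{'uv': [263.6, 311.7], 'confidence': 0.62}]
```

View pics/crop8.png

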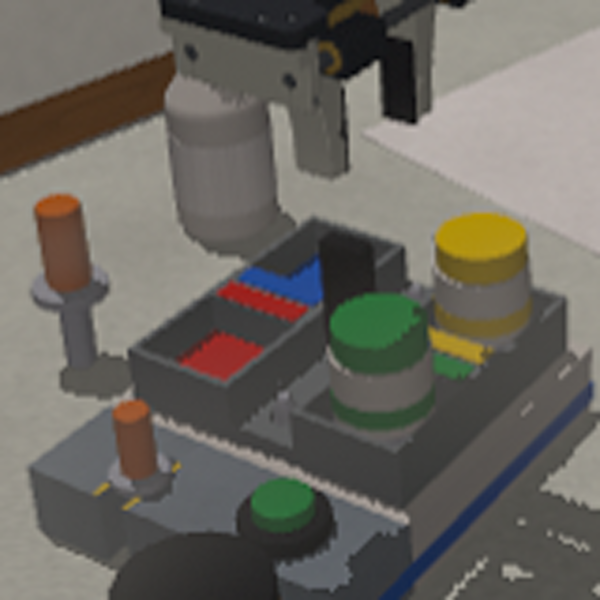

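Both bottles are down in their pockets and upright. Now I move over the button and turn the hand along deck x.

```bash

python3 -m creep '[[[0.014,-0.135,0,0,0],[0.014,-0.135,0,0,0],[0.014,-0.135,0,0,0],[0,0,0,0.077,0],[0,0,0,0.077,0],[0,0,0,0.077,0],[0,0,0,0.077,0],[0,0,0,0.077,0]]]'
python3 -m creep '[[[0,0,0,0.077,0],[0,0,0,0.077,0],[0,0,0,0.077,0],[0,0,0,0.077,0],[0,0,0,0.077,0],[0,0,0,0.077,0],[0,0,0,0.077,0],[0,0,0,0.077,0]]]'
python3 -m creep '[[[0,0,0,0,0],[0,0,0,0,0]]]'
python3 -c "
from h import *
plan(.4314,.3131,.25,14)
S=snapshot('side')
for u in ((190+282.5*160/600,180+492*160/600),):
  o,d=ray(S,u); t=(.4314-o[0])/d[0]; t2=(.3131-o[1])/d[1]; print((o+d*t).round(4),(o+d*t2).round(4))
"
```

```text
clock: 38.85
tool_pos: [0.4311, 0.3128, 0.4123]
orientation: [179.8, 0.0, -21.0]
force: [-0.2, -0.9, 0.9]
opening: 0.0003
gripper_force: 0.0
clock: 39.52
tool_pos: [0.4311, 0.3127, 0.4124]
orientation: [179.9, -0.1, -76.5]
force: [0.9, 0.1, -0.5]
opening: 0.0002
gripper_force: 0.0
clock: 39.68
tool_pos: [0.4312, 0.3128, 0.4128]
orientation: [179.9, -0.1, -75.9]
force: [-0.3, 0.6, -0.0]
opening: 0.0002
gripper_force: 0.0
pos [0.4312 0.3128 0.4128] tooly dir -165.92 units [-0.0024 -0.0026  0.8138] mm [ -0.5  -0.5 162.8]
world turn -0.08 spin units (tool z down) 0.0008 n rows 0.010490216150780633
[0.4314 0.3115 0.0682] [0.4291 0.3131 0.0704]
```

```bash

python3 -m creep '[[[0,0,0.15,0,0],[0,0,0.15,0,0],[0,0,0.15,0,0],[0,0,0.15,0,0],[0,0,0.13,0,0],[0,0,0,0,0],[0,0,0,0,0]]]'
python3 -m creep '[[[0,0,0.02,0,0],[0,0,0.015,0,0],[0,0,0.015,0,0],[0,0,0,0,0]]]'
python3 w.py .4314 .3131 .24 14
```

```text
clock: 40.32
tool_pos: [0.4311, 0.3126, 0.2668]
orientation: [179.9, -0.1, -76.0]
force: [0.3, 0.1, 0.1]
opening: 0.0007
gripper_force: 0.0
clock: 40.65
tool_pos: [0.4312, 0.3129, 0.2581]
orientation: [-180.0, 0.0, -76.1]
force: [0.3, 0.2, -0.2]
opening: 0.0004
gripper_force: 0.0
pos [0.4312 0.3129 0.2581] tooly dir -166.13 units [-0.0009 -0.001   0.0907] mm [-0.2 -0.2 18.1]
world turn 0.13 spin units (tool z down) -0.0014 n rows 0.01811127543011799
```

```bash

python3 -m creep '[[[0,0,0.02,0,0],[0,0,0.02,0,0],[0,0,0,0,0]]]'
python3 -m creep '[[[0,0,0.01,0,0],[0,0,0.01,0,0],[0,0,0,0,0]]]'
```

```text
clock: 40.9
tool_pos: [0.431, 0.3126, 0.249]
orientation: [180.0, -0.0, -76.1]
force: [-1.0, -1.4, 0.4]
opening: 0.0005
gripper_force: 0.0
clock: 41.15
tool_pos: [0.4313, 0.3128, 0.2454]
orientation: [180.0, -0.0, -76.1]
force: [-0.3, 0.2, 1.5]
opening: 0.0007
gripper_force: 0.7
```

Contact begins at about TCP 0.246.

```bash

python3 -m creep '[[[0,0,0.01,0,0],[0,0,0.01,0,0],[0,0,0,0,0]]]'
python3 -m creep '[[[0,0,0.005,0,0],[0,0,0,0,0],[0,0,0,0,0]]]'
```

```text
clock: 41.4
tool_pos: [0.4313, 0.3129, 0.2416]
orientation: [-180.0, 0.0, -76.1]
force: [-1.4, 0.3, 4.2]
opening: 0.0005
gripper_force: 1.8
clock: 41.65
tool_pos: [0.4312, 0.3129, 0.2408]
orientation: [-180.0, 0.0, -76.1]
force: [-0.0, -0.3, 4.4]
opening: 0.0005
gripper_force: 2.0
```

```bash

python3 -m creep '[[[0,0,0.007,0,0],[0,0,0,0,0],[0,0,0,0,0]]]'
python3 -m creep '[[[0,0,0.004,0,0],[0,0,0,0,0],[0,0,0,0,0]]]'
```

```text
clock: 41.9
tool_pos: [0.4313, 0.3129, 0.2394]
orientation: [-180.0, 0.0, -76.1]
force: [-0.8, -0.4, 5.6]
opening: 0.0002
gripper_force: 2.6
clock: 42.15
tool_pos: [0.4312, 0.3128, 0.2392]
orientation: [-180.0, 0.0, -76.1]
force: [-3.6, -2.1, 12.7]
opening: 0.0005
gripper_force: 6.1
```

Force jumped to 12.7 N, so the button is at its end stop. I release, retreat and check.

```bash

python3 -m creep '[[[0,0,0,0,0],[0,0,-0.05,0,0],[0,0,-0.1,0,0],[0,0,-0.2,0,0],[0,0,-0.2,0,0],[0,0,-0.2,0,0],[0,0,-0.1,0,0]]]'
python3 -m creep '[[[0,0,0,0,0],[0,0,0,0,0],[0,0,0,0,0],[0,0,0,0,0],[0,0,0,0,0],[0,0,0,0,0]]]'
python3 -c "
from h import *
S=snapshot('side')
c=cv2.resize(S['frame'][160:400,180:480],(750,600),interpolation=cv2.INTER_CUBIC);cv2.imwrite('pics/crop9.png',c[:,:,::-1])
"
```

```text
clock: 42.73
tool_pos: [0.4316, 0.3129, 0.4138]
orientation: [-179.7, 0.2, -76.1]
force: [0.4, 1.5, 0.2]
opening: 0.0003
gripper_force: 0.0
clock: 43.23
tool_pos: [0.4311, 0.3127, 0.4074]
orientation: [179.9, -0.1, -76.1]
force: [0.1, -0.6, 0.0]
opening: 0.0002
gripper_force: 0.0
```

View pics/crop9.png

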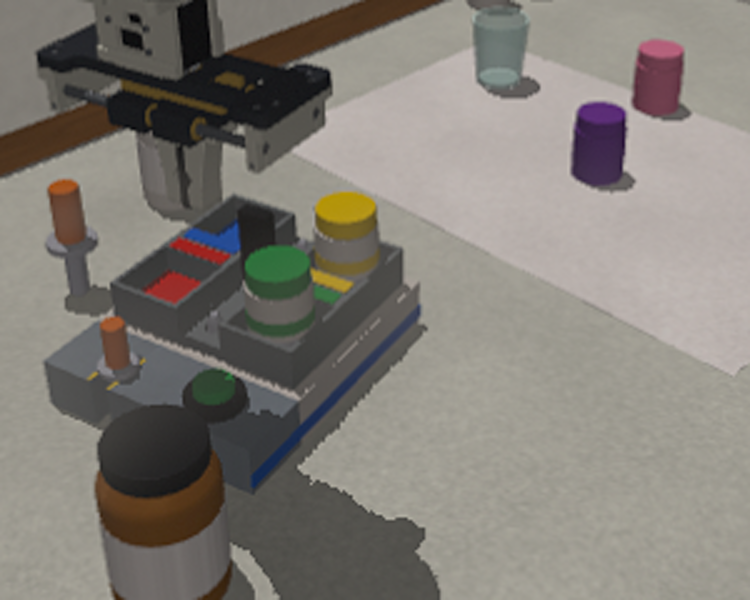

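The pin is parked, the rack is seated, both bottles are in, the button is released and the hand is clear. I hand the job in.

```bash
python3 -c "
from plant import workorder; print(workorder.close_job())"
```

```text
the job is handed in; nothing more can be done
None
```

The job is handed in, but no verdict came back: the pin hangs in the notch, the rack is on its pegs, the green and yellow bottles (the only two present) are in their pockets, and the start button was pressed to its stop and released.

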